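# Make up two bench kits from the clean stock

### The arm

A 7-joint arm with a two-finger parallel gripper is mounted at the origin on the work surface. World frame = base frame: x ahead of the robot, y to its left, z up, the work surface at z = 0. Lengths are in mm, angles in degrees, forces in N, time in s.
With the tool pointing down it reaches from about 350 to 900 mm from the base axis. Payload 19.9 kg.
Tool frame: the origin (TCP) lies on the centre line of the jaws, within the pads' length; the fingertips stand 17 mm ahead of it and the grasp point (between the pads) lies 2 mm behind it; y points along the fingers, z is the direction in which the jaws open and shut, and the axes are right-handed (so a half turn about y gives the same grasp; the last joint's range is limited). The gripper opens to 85 mm and grips with 20 to 120 N. Pads are 22 mm wide; open, the fingers measure 114 mm over their backs; the gripper's body (76 mm by 85 mm) begins 54 mm behind the grasp point. The pads swing forward as they close: fully open they stand 13 mm farther back than shut.
Start: joints at [63.799, 23.915, -0.59, 92.452, 0.269, 63.638, -3.037], TCP at [252.445, -571.729, 248.26] pointing down, gripper open.
Joint ranges: [-161.28, 161.28], [-22.2, 115.67], [-73.04, 71.86], [3.21, 147.25], [-68.34, 248.33], [10.77, 114.83], [-161.83, 161.83]. Speed limits (degrees/s): [108.29, 108.29, 136.94, 136.94, 172.46, 172.46, 172.46].

### API

Orientations are given as a 3x3 rotation matrix whose columns are the frame's x, y, z axes.
In Python, from rig import manip, viewer, spot_in, spot_point gives the robot as it stands.
- The arm moves only by the tool jog_arm, never from a script. Its argument "motion" is a list of rows, each a list of 5 numbers: the finger opening in mm, from 0 to 85.4, then the shift along the tool's x, y, z in mm, then the turn about the tool's y in degrees. A call has 1 to 5 rows; each row shifts and turns the pose as measured when the row begins, along the tool's axes as they then stand; what a row does not reach is not made up. A row lasts 1/10 s, in which the tool goes at most 50 mm and 8.59 degrees, less where a joint would pass 70% of its speed; a pose out of reach is approached as far as the arm can. A call with a gripper value outside its range is refused whole. The fingers move at their own pace and stop on an object; the grip force is fixed at half the most. Time passes only in rows, so rows that do not move let the fingers close. It gives the time, the measured TCP pose, the force and the opening at its end, in the units of the state.
- manip.get_obs(): the state, without advancing time (a new reading comes with each control period).
- viewer.grab_frame(name): name is "side" or "top"; returns (picture, depth): 480x640x3 uint8, red, green, blue; 480x640 float32, mm along the optical axis (not along the pixel's ray), 0 where there is no reading.
- viewer.get_calibration(name): a dict with "mtx" (3x3 intrinsics, pixels), "pose" (4x4, takes a point from camera to world coordinates). Camera axes: x right, y down, z forward; pixel columns grow to the right and rows downward; lengths in mm; the calibration is good to about 2 mm. A picture is of the moment at which its call begins. get_calibration takes no time and is no camera call.
- manip.sign_off(): hands the job in, once; it reports no verdict.
Trained networks look in the newest picture that a camera, given by its name, has taken for a name from the list of things; names that differ only in an ending like _2 or _b are one class to them, and where a whole thing is asked for, a point or a joint stands for the part that bears it (a point fixed in the world has none). Each returns a list of dicts, best first, with "score" (0 to 1); they miss things now and then, are a little off and sometimes report something else, mostly with a low value. They report only what shows in the picture. A call takes as long as a camera call.
- spot_in(camera, thing): "box" ([left, top, right, bottom] in pixels, round what is visible of it).
- spot_point(camera, thing): "location" ([column, row] in pixels: a listed point, or the origin of a listed thing).
The state is a dict: "time_s": time; "joints": joint angles; "dq": joint speeds; "joint_efforts": joint torques, N m; "tcp_pos": TCP position; "orientation": TCP orientation; "contact_force": force on the tool from outside, world axes, zero at the start; "wrist_torque": the same for the moment, N m; "width": opening from 0.0 (shut) to 1.0 (fully open).
Only numpy, scipy, OpenCV 4.12 (cv2) and the standard library are available. Lean on these libraries where they do the work, as an engineer would, in place of code of your own. Each camera call takes 0.05 s, during which the arm holds its last target. There are 200 camera calls.

### The job

Make up the two kits for the next class, one piece standing upright in each compartment: for titration, the conical flask, the small steel beaker and the tall amber bottle in the three-compartment tray; for ashing, the porcelain crucible and the squat amber jar in the two-compartment tray; within a tray, any piece may have any compartment. Set every piece down rather than dropping it, and leave the big steel beaker and the mortar standing where they are.

Things in the scene. Friction and masses are not known exactly. Their poses are not given: they have to be found in the camera images.
- flask_center (a point): Conical flask, white polypropylene: foot 64 mm wide, narrowing from 7 mm up to 60 mm up, then a straight neck 28 mm wide up to the top at 96 mm (look-only bead 31 mm wide at the very top). Stands upright on the bench, about 60 g. It is best gripped round the neck, about 30 mm above this point. This point is its centre, on its axis and half-way up; z is its axis.
- small_beaker_center (a point): The small stainless steel beaker, straight-sided and open at the top: 50 mm wide, 62 mm high, wall 3 mm, about 70 g, upright. The short lip at its rim cannot be felt. This point is its centre, on its axis and half-way up; z is its axis.
- tall_bottle_center (a point): The tall, slim amber glass bottle: body 40 mm wide and straight up to 56 mm, shoulder, then a narrow black screw cap 25 mm wide; 92 mm high, about 90 g, upright. This point is its centre, on its axis and half-way up; z is its axis.
- crucible_center (a point): Porcelain crucible, white, open at the top: foot 30 mm wide, belly widening to 45 mm at 26 mm up and 46 mm at the rim; 56 mm high, wall 3 mm, about 60 g, upright. This point is its centre, on its axis and half-way up; z is its axis.
- squat_jar_center (a point): The squat amber glass jar: body 52 mm wide and straight up to 36 mm, with a wide black screw lid 49 mm wide above 40 mm; 56 mm high, about 100 g, upright. This point is its centre, on its axis and half-way up; z is its axis.
- tray_three: Shallow white moulded kit tray with three square compartments in a row, fixed on the bench (it does not slide). Origin: centre of its underside on the bench; its y axis runs along the row. Outside 98 mm (x) by 286 mm (y), plus a thin carrying lip 12 mm long at each end. Floor 4 mm thick; outer walls and dividers 4 mm thick, their tops 18 mm above the bench. Each compartment is 90 by 90 mm inside; their centres lie at y = -94, 0 and +94 mm, x = 0, 4 mm above the bench.
- tray_two: Shallow white moulded kit tray with two square compartments in a row, fixed on the bench (it does not slide). Origin: centre of its underside on the bench; its y axis runs along the row. Outside 98 mm (x) by 192 mm (y), plus a thin carrying lip 12 mm long at each end. Floor 4 mm thick; outer walls and dividers 4 mm thick, their tops 18 mm above the bench. Each compartment is 90 by 90 mm inside; their centres lie at y = -47 and +47 mm, x = 0, 4 mm above the bench.
- big_beaker_center (a point): The big stainless steel beaker, 70 mm wide and 90 mm high, standing loose among the stock; belongs to no kit and stays where it is. This point is its centre, on its axis and half-way up; z is its axis.
- mortar_center (a point): White porcelain mortar, 90 mm wide at the rim and 52 mm high, with its pestle leaning in it (one piece with it; its end reaches about 100 mm above the bench but not past the rim seen from above); loose, belongs to no kit and stays where it is. This point is on its axis, half-way up the bowl; z is its axis.

How it is judged (in metres and radians):
At the end, for the whole second after the job is handed in: Every compartment holds one piece of its tray's kit, axis within 40 mm of the compartment's centre along and across, standing on the tray floor (height within 6 mm), upright within 0.12 rad, still. Big beaker and mortar upright, within 30 mm of their start (((x of flask_center in the frame of tray_three between -0.04 and 0.04 m and y of flask_center in the frame of tray_three between -0.134 and -0.054 m and z of flask_center in the frame of tray_three between 0.046 and 0.058 m) or (x of small_beaker_center in the frame of tray_three between -0.04 and 0.04 m and y of small_beaker_center in the frame of tray_three between -0.134 and -0.054 m and z of small_beaker_center in the frame of tray_three between 0.029 and 0.041 m) or (x of tall_bottle_center in the frame of tray_three between -0.04 and 0.04 m and y of tall_bottle_center in the frame of tray_three between -0.134 and -0.054 m and z of tall_bottle_center in the frame of tray_three between 0.044 and 0.056 m)) and ((x of flask_center in the frame of tray_three between -0.04 and 0.04 m and y of flask_center in the frame of tray_three between -0.04 and 0.04 m and z of flask_center in the frame of tray_three between 0.046 and 0.058 m) or (x of small_beaker_center in the frame of tray_three between -0.04 and 0.04 m and y of small_beaker_center in the frame of tray_three between -0.04 and 0.04 m and z of small_beaker_center in the frame of tray_three between 0.029 and 0.041 m) or (x of tall_bottle_center in the frame of tray_three between -0.04 and 0.04 m and y of tall_bottle_center in the frame of tray_three between -0.04 and 0.04 m and z of tall_bottle_center in the frame of tray_three between 0.044 and 0.056 m)) and ((x of flask_center in the frame of tray_three between -0.04 and 0.04 m and y of flask_center in the frame of tray_three between 0.054 and 0.134 m and z of flask_center in the frame of tray_three between 0.046 and 0.058 m) or (x of small_beaker_center in the frame of tray_three between -0.04 and 0.04 m and y of small_beaker_center in the frame of tray_three between 0.054 and 0.134 m and z of small_beaker_center in the frame of tray_three between 0.029 and 0.041 m) or (x of tall_bottle_center in the frame of tray_three between -0.04 and 0.04 m and y of tall_bottle_center in the frame of tray_three between 0.054 and 0.134 m and z of tall_bottle_center in the frame of tray_three between 0.044 and 0.056 m)) and ((x of crucible_center in the frame of tray_two between -0.04 and 0.04 m and y of crucible_center in the frame of tray_two between -0.087 and -0.007 m and z of crucible_center in the frame of tray_two between 0.026 and 0.038 m) or (x of squat_jar_center in the frame of tray_two between -0.04 and 0.04 m and y of squat_jar_center in the frame of tray_two between -0.087 and -0.007 m and z of squat_jar_center in the frame of tray_two between 0.026 and 0.038 m)) and ((x of crucible_center in the frame of tray_two between -0.04 and 0.04 m and y of crucible_center in the frame of tray_two between 0.007 and 0.087 m and z of crucible_center in the frame of tray_two between 0.026 and 0.038 m) or (x of squat_jar_center in the frame of tray_two between -0.04 and 0.04 m and y of squat_jar_center in the frame of tray_two between 0.007 and 0.087 m and z of squat_jar_center in the frame of tray_two between 0.026 and 0.038 m)) and angle between each of flask_center, small_beaker_center, tall_bottle_center, crucible_center, squat_jar_center, big_beaker_center, mortar_center's own z axis and vertical below 0.12 rad and linear speed of each of flask, small_beaker, tall_bottle, crucible, squat_jar below 0.02 m/s and angular speed of each of flask, small_beaker, tall_bottle, crucible, squat_jar below 0.2 rad/s and distance of each of big_beaker_center, mortar_center from where it was at the start of the episode below 0.03 m); the robot touches nothing.
It fails at once if a piece is dropped, thrown or knocked flying (moves faster than 0.65 m/s, as after a fall of 2 cm, while the fingers do not hold it) ((linear speed of flask above 0.65 m/s and contact force between flask and the fingers below 0.05 N) or (linear speed of small_beaker above 0.65 m/s and contact force between small_beaker and the fingers below 0.05 N) or (linear speed of tall_bottle above 0.65 m/s and contact force between tall_bottle and the fingers below 0.05 N) or (linear speed of crucible above 0.65 m/s and contact force between crucible and the fingers below 0.05 N) or (linear speed of squat_jar above 0.65 m/s and contact force between squat_jar and the fingers below 0.05 N)).
It fails at once if the big beaker, which belongs to no kit, is shifted by more than 30 mm or tipped (distance of big_beaker_center from where it was at the start of the episode above 0.03 m or angle between big_beaker_center's own z axis and vertical above 0.4 rad).
It fails at once if the mortar, which belongs to no kit, is shifted by more than 30 mm or tipped (distance of mortar_center from where it was at the start of the episode above 0.03 m or angle between mortar_center's own z axis and vertical above 0.4 rad).
It also fails if it takes over 138 s, if anything falls off the work surface, if the arm or the gripper's body presses on something with over 40 N, if the wrist force passes 120 N, or if a joint passes its speed limit or range.

## Working session

There is one attempt and no reset: what is moved stays moved. The work goes in short steps, Python scripts to look and compute and a tool call to move; the robot and the scene stay as the last step left them, time stands still between calls to the robot, and variables do not carry over. Pictures are saved under pics/ and viewed, about 12 in all and at most 16, crops included, and the job is handed in when it is done.

Besides the shell and the picture viewer there is one more tool, called as name(argument=value, ...), one argument or row to a line, values as JSON. jog_arm: Moves the arm, as the interface text tells. Its arguments: {"type":"object","properties":{"motion":{"type":"array"}},"required":["motion"]}

```bash
mkdir -p pics; ls; cat > h.py <<'E'
import numpy as np, cv2
from rig import manip, viewer, spot_in, spot_point
def cal(n):
    c=viewer.get_calibration(n); return np.array(c["mtx"]),np.array(c["pose"])
def ray(n,px,z):
    K,P=cal(n); d=P[:3,:3]@np.linalg.inv(K)@[px[0],px[1],1]; o=P[:3,3]
    return o+d*(z-o[2])/d[2]
def cloud(n,D):
    K,P=cal(n); v,u=np.mgrid[:480,:640]
    p=np.stack([(u-K[0,2])/K[0,0]*D,(v-K[1,2])/K[1,1]*D,D],-1)
    return p@P[:3,:3].T+P[:3,3]
E
python3 - <<'E'
from h import *
np.set_printoptions(precision=1,suppress=True)
o=manip.get_obs(); print(o["tcp_pos"],o["orientation"],o["width"],o["time_s"])
H=dict(flask_center=48,small_beaker_center=31,tall_bottle_center=46,crucible_center=28,squat_jar_center=28,big_beaker_center=45,mortar_center=26,tray_three=0,tray_two=0)
for n in("top","side"):
    im,D=viewer.grab_frame(n); cv2.imwrite(f"pics/{n}0.png",im[:,:,::-1]); np.save(n+"0.npy",D)
    print(n,cal(n)[1][:3,3],cal(n)[1][:3,2])
    for k,z in H.items():
        for r in spot_point(n,k)[:2]: print(k,np.round(r["score"],2),np.array(r["location"]),ray(n,r["location"],z)[:2])
E
```

```text
pics
[ 252.3 -571.4  247.6] [[-0.9 -0.   0.4]
 [-0.4  0.  -0.9]
 [ 0.  -1.  -0. ]] 0.9992615915454035 0.0
top [ 442.5   80.  1011.2] [ 0.1 -0.  -1. ]
flask_center 0.89 [328.5 308.8] [443.4  49.4]
small_beaker_center 0.7 [314.8 237.8] [587.6  78.7]
tall_bottle_center 0.68 [182.9 238.8] [579.1 345.5]
crucible_center 0.69 [259.  229.7] [603.1 194.3]
squat_jar_center 0.76 [247.7 294.4] [469.8 213. ]
squat_jar_center 0.27 [179.1 308.9] [438.5 350.5]
big_beaker_center 0.87 [180.8 310.2] [436.1 342.3]
mortar_center 0.81 [290.9 181.8] [706.4 130.7]
tray_three 0.91 [457.9 307.9] [ 449.5 -221.4]
tray_two 0.71 [455.7 231.2] [ 611.2 -220.8]
side [ 305.5 -365.5  599. ] [ 0.4  0.6 -0.7]
flask_center 0.79 [250.  294.9] [447.4  49.7]
small_beaker_center 0.69 [317.1 253.4] [586.6  76. ]
small_beaker_center 0.35 [250.2 294.1] [452.8  63.7]
tall_bottle_center 0.85 [245.2 168.7] [588.8 338.4]
crucible_center 0.92 [291.9 210.7] [609.6 195.3]
squat_jar_center 0.67 [220.  233.4] [473.  217.1]
big_beaker_center 0.67 [174.6 194.8] [442.1 343.7]
mortar_center 0.83 [360.6 215.7] [707.7 112.8]
tray_three 0.97 [360.9 458.5] [ 453.7 -220.8]
tray_two 0.66 [453.8 396. ] [ 608.5 -227.8]
```

View pics/top0.png

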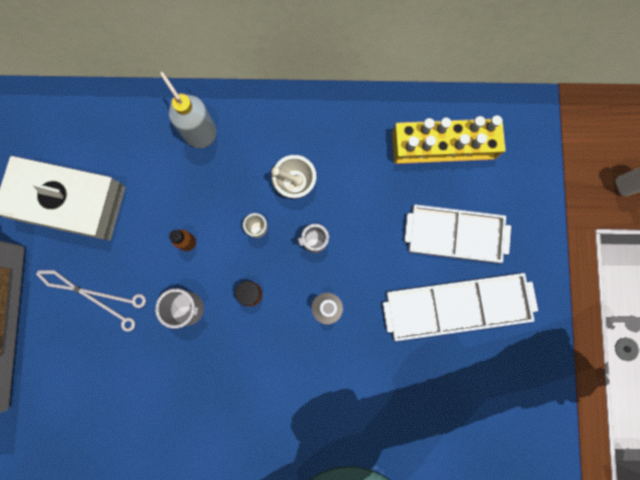

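View pics/side0.png

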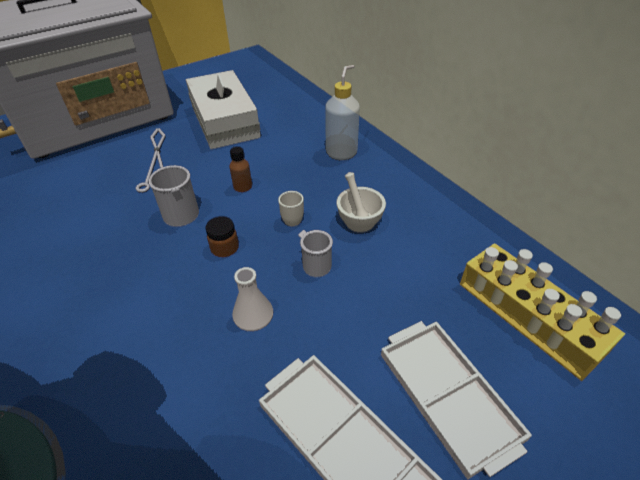

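```bash
python3 - <<'E'
from h import *
np.set_printoptions(precision=1,suppress=True)
C=cloud("top",np.load("top0.npy")); D=np.load("top0.npy")
C2=cloud("side",np.load("side0.npy"));
for n,x,y,w in(("flask",444,49,32),("sb",587,78,25),("tb",583,342,20),("cru",606,195,23),("jar",471,215,26),("big",439,343,35),("mortar",706,125,45)):
    for nm,Q in(("top",C),("side",C2)):
        m=(np.hypot(Q[...,0]-x,Q[...,1]-y)<w+18)&(Q[...,2]>12)
        p=Q[m]
        if len(p)<5: print(n,nm,len(p)); continue
        q=p[p[:,2]>p[:,2].max()-12]
        print(n,nm,len(p),"zmax",p[:,2].max(),"top xy range",q.min(0)[:2],q.max(0)[:2],"mid",(q.min(0)+q.max(0))[:2]/2)
# trays
for nm,Q in(("top",C),("side",C2)):
  for cx,cy in((450,-221),(610,-224)):
    m=(abs(Q[...,0]-cx)<75)&(abs(Q[...,1]-cy)<175)&(Q[...,2]>13)&(Q[...,2]<25)
    p=Q[m][:,:2].astype(np.float32)
    print(nm,len(p),cv2.minAreaRect(p),np.percentile(p,[1,99],axis=0).ravel())
E
```

```text
flask top 1903 zmax 1011.2176645048294 top xy range [442.5  80. ] [442.5  80. ] mid [442.5  80. ]
flask side 1546 zmax 99.86099278763282 top xy range [430.2  33.2] [460.8  64.5] mid [445.5  48.9]
sb top 343 zmax 68.92850255191297 top xy range [558.2  52.4] [610.8 110.1] mid [584.5  81.2]
sb side 1174 zmax 65.48682178897536 top xy range [559.   48.1] [611.1 109.1] mid [585.   78.6]
tb top 439 zmax 97.0499194143307 top xy range [566.2 334.5] [589.7 360.6] mid [578.  347.5]
tb side 709 zmax 95.13792670634086 top xy range [565.9 330.5] [590.9 358.9] mid [578.4 344.7]
cru top 296 zmax 60.39367699301249 top xy range [586.2 177. ] [631.  221.7] mid [608.6 199.4]
cru side 692 zmax 58.58272767683832 top xy range [587.  173.8] [633.1 220.8] mid [610.1 197.3]
jar top 564 zmax 61.62130993303845 top xy range [448.2 186.9] [495.4 234.7] mid [471.8 210.8]
jar side 964 zmax 59.43420208685097 top xy range [448.2 183. ] [497.2 231.6] mid [472.7 207.3]
big top 971 zmax 95.06061698144606 top xy range [404.7 298.5] [476.2 378.4] mid [440.5 338.4]
big side 2036 zmax 93.47047667076964 top xy range [404.6 294.7] [477.  375.5] mid [440.8 335.1]
mortar top 1292 zmax 100.52663249841373 top xy range [700.9 149.1] [717.9 165.2] mid [709.4 157.2]
mortar side 1724 zmax 99.17417367431023 top xy range [701.1 143.4] [716.6 160.9] mid [708.9 152.1]
top 1416 ((452.02960205078125, -221.32518005371094), (98.36798095703125, 310.5632629394531), 8.734914779663086) [ 385.4 -374.3  518.4  -67.2]
top 1101 ((603.8781127929688, -220.46328735351562), (217.37586975097656, 98.84528350830078), 83.92847442626953) [ 547.  -326.7  659.9 -112.7]
side 2232 ((447.20263671875, -186.6460418701172), (99.05267333984375, 237.09039306640625), 8.756867408752441) [ 385.4 -290.3  510.4  -69.6]
side 2861 ((604.5838623046875, -222.0635223388672), (216.4093780517578, 100.4669189453125), 83.68333435058594) [ 546.5 -329.9  659.6 -115.9]
```

The top view shows the flask at (328,309), small beaker at (314,238), crucible at (255,225), jar at (248,293), tall bottle at (182,240), and big beaker at (180,308). The mortar is at (294,177) and the trays are at right. The side view agrees, and the depth heights match the given sizes.

```bash
cat > go.py <<'E'
import sys
from h import *
o=manip.get_obs(); R=np.array(o["orientation"]); t=np.array(o["tcp_pos"])
print("t",round(o["time_s"],2),"tcp",t.round(1),"w",round(o["width"],3),"jaw",np.round(np.degrees(np.arctan2(R[1,2],R[0,2])),1),"down",R[:,1].round(3),"j7",np.round(o["joints"],0))
for a in sys.argv[1:]:
    p=np.array([float(v) for v in a.split(",")]); print(a,(R.T@(p-t)).round(1)); t=p
E
python3 go.py 445,49,248 445,49,78 445,49,200 452,-222,200
```

```text
t 1.0 tcp [ 252.5 -571.7  248.2] w 0.998 jaw -66.2 down [-0.  0. -1.] j7 [64. 24. -1. 92.  0. 64. -3.]
445,49,248 [-4.268e+02  3.000e-01 -4.901e+02]
445,49,78 [  0. 170.   0.]
445,49,200 [  -0. -122.   -0.]
452,-222,200 [103.1  -0.  250.7]
```

jog_arm(
  motion=[
    [85, -28, 0, -32, 0],
    [85, -28, 0, -32, 0],
    [85, -28, 0, -32, 0],
    [85, -28, 0, -32, 0],
    [85, -28, 0, -32, 0],
  ],
)

```text
time_s: 1.5
tcp_pos: [315.1, -366.5, 247.0]
orientation: [[-0.918, -0.001, 0.397], [-0.397, -0.001, -0.918], [0.002, -1.0, 0.001]]
contact_force: [1.4, 0.4, 0.3]
width: 1.0
```

jog_arm(
  motion=[
    [85, -28, 0, -32, 0],
    [85, -28, 0, -32, 0],
    [85, -28, 0, -32, 0],
    [85, -28, 0, -32, 0],
    [85, -28, 0, -32, 0],
  ],
)

```text
time_s: 2.0
tcp_pos: [381.2, -155.7, 247.6]
orientation: [[-0.918, 0.001, 0.396], [-0.396, -0.004, -0.918], [0.001, -1.0, 0.004]]
contact_force: [1.1, -0.4, -0.3]
width: 0.996
```

jog_arm(
  motion=[
    [85, -28, 0, -32, 0],
    [85, -28, 0, -32, 0],
    [85, -28, 0, -32, 0],
    [85, -28, 0, -32, 0],
    [85, 0, 0, 0, 0],
  ],
)

```text
time_s: 2.5
tcp_pos: [435.3, 18.0, 248.7]
orientation: [[-0.916, 0.006, 0.401], [-0.402, -0.005, -0.916], [-0.003, -1.0, 0.007]]
contact_force: [0.8, -1.4, 0.0]
width: 0.997
```

```bash
python3 go.py 445,49,248 445,49,78
```

```text
t 2.5 tcp [435.3  18.  248.7] w 0.997 jaw -66.3 down [ 0.006 -0.005 -1.   ] j7 [ 22.   5. -30. 117.   3.  58. -76.]
445,49,248 [-21.3   0.6 -24.5]
445,49,78 [  0.6 170.   -1.2]
```

jog_arm(
  motion=[
    [85, -21, 0, -24, 0],
    [85, 0, 30, 0, 0],
    [85, 0, 30, 0, 0],
    [85, 0, 30, 0, 0],
    [85, 0, 15, 0, 0],
  ],
)

```text
time_s: 3.0
tcp_pos: [448.2, 50.2, 143.0]
orientation: [[-0.915, 0.013, 0.403], [-0.404, -0.005, -0.915], [-0.01, -1.0, 0.01]]
contact_force: [0.6, -0.3, 1.1]
width: 0.995
```

```bash
python3 go.py 445,49,78; python3 - <<'E'
from h import *
im,D=viewer.grab_frame("side"); a=im[130:350,130:430]; cv2.imwrite("pics/s1.png",cv2.resize(a[:,:,::-1],None,fx=2.5,fy=2.5))
E
```

```text
t 3.0 tcp [448.2  50.2 143. ] w 0.995 jaw -66.2 down [ 0.013 -0.005 -1.   ] j7 [ 16.  16. -30. 122.  12.  44. -88.]
445,49,78 [ 4.1 65.  -0.8]
```

View pics/s1.png

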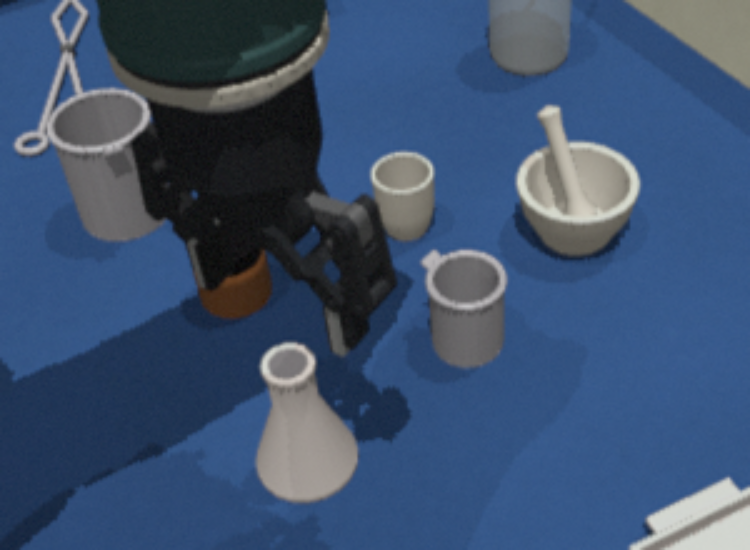

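The side crop shows the open jaws at about (200,285) and (340,345), straddling the flask's line above its mouth at (288,365). I'm going down.

jog_arm(
  motion=[
    [85, 4, 20, -1, 0],
    [85, 0, 20, 0, 0],
    [85, 0, 20, 0, 0],
    [85, 0, 5, 0, 0],
    [85, 0, 0, 0, 0],
  ],
)

```text
time_s: 3.55
tcp_pos: [445.7, 48.1, 76.8]
orientation: [[-0.915, 0.013, 0.402], [-0.402, -0.005, -0.916], [-0.01, -1.0, 0.01]]
contact_force: [-0.0, 0.1, 0.4]
width: 0.994
```

jog_arm(
  motion=[
    [20, 0, 0, 0, 0],
    [20, 0, 0, 0, 0],
    [20, 0, 0, 0, 0],
    [20, 0, 0, 0, 0],
    [20, 0, 0, 0, 0],
  ],
)

```text
time_s: 4.05
tcp_pos: [447.5, 48.0, 80.2]
orientation: [[-0.916, 0.018, 0.402], [-0.402, -0.006, -0.916], [-0.014, -1.0, 0.012]]
contact_force: [-0.0, 0.1, -0.4]
width: 0.308
```

```bash
python3 go.py 445,49,78
```

```text
t 4.05 tcp [447.5  48.   80.2] w 0.308 jaw -66.3 down [ 0.018 -0.006 -1.   ] j7 [ 13.  23. -27. 124.  18.  36. -93.]
445,49,78 [ 1.9  2.2 -2. ]
```

jog_arm(
  motion=[
    [20, 0, 0, 0, 0],
    [20, 0, -15, 0, 0],
    [20, 0, -30, 0, 0],
    [20, 0, -35, 0, 0],
    [20, 0, -40, 0, 0],
  ],
)

```text
time_s: 4.55
tcp_pos: [442.4, 48.7, 199.7]
orientation: [[-0.915, 0.008, 0.403], [-0.403, -0.005, -0.915], [-0.006, -1.0, 0.007]]
contact_force: [-0.1, -0.2, 0.1]
width: 0.309
```

```bash
python3 go.py 452,-222,200 452,-222,88
```

```text
t 4.55 tcp [442.4  48.7 199.7] w 0.309 jaw -66.2 down [ 0.008 -0.005 -1.   ] j7 [ 19.  11. -32. 119.   8.  51. -84.]
452,-222,200 [100.3   1.  251.6]
452,-222,88 [  0.6 112.   -0.8]
```

jog_arm(
  motion=[
    [20, 6, 0, 15, 0],
    [20, 11, 0, 28, 0],
    [20, 11, 0, 28, 0],
    [20, 11, 0, 28, 0],
    [20, 11, 0, 28, 0],
  ],
)

```text
time_s: 5.05
tcp_pos: [450.4, -88.2, 206.8]
orientation: [[-0.912, 0.018, 0.41], [-0.41, -0.005, -0.912], [-0.015, -1.0, 0.012]]
contact_force: [0.9, 1.4, -0.7]
width: 0.306
```

jog_arm(
  motion=[
    [20, 11, 0, 28, 0],
    [20, 11, 0, 28, 0],
    [20, 11, 0, 28, 0],
    [20, 11, 0, 28, 0],
    [20, 5, 0, 12, 0],
  ],
)

```text
time_s: 5.55
tcp_pos: [455.2, -229.0, 207.7]
orientation: [[-0.913, 0.018, 0.408], [-0.408, -0.006, -0.913], [-0.014, -1.0, 0.013]]
contact_force: [-0.3, 0.8, -0.5]
width: 0.308
```

```bash
python3 go.py 452,-222,200 452,-222,85;  python3 - <<'E'
from h import *
im,D=viewer.grab_frame("side"); cv2.imwrite("pics/s2.png",im[:,:,::-1])
E
```

```text
t 5.55 tcp [ 455.2 -229.   207.7] w 0.308 jaw -65.9 down [ 0.018 -0.006 -1.   ] j7 [ 41.  15. -20. 111.   6.  53. -49.]
452,-222,200 [ 0.2  7.6 -7.8]
452,-222,85 [  1.6 115.   -1.5]
```

View pics/s2.png

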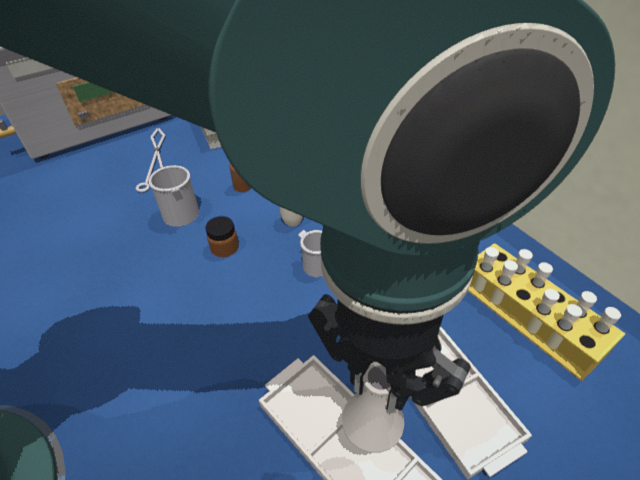

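The flask hangs upright in the jaws at (375,400) over the middle compartment.

jog_arm(
  motion=[
    [20, 0, 20, -4, 0],
    [20, 1, 30, -4, 0],
    [20, 1, 30, 0, 0],
    [20, 0, 20, 0, 0],
    [20, 0, 15, 0, 0],
  ],
)

```text
time_s: 6.1
tcp_pos: [453.5, -222.0, 90.8]
orientation: [[-0.913, 0.022, 0.407], [-0.408, -0.007, -0.913], [-0.017, -1.0, 0.015]]
contact_force: [0.2, -0.4, 0.1]
width: 0.308
```

```bash
python3 go.py 452,-222,85
```

```text
t 6.1 tcp [ 453.5 -222.    90.8] w 0.308 jaw -66.0 down [ 0.022 -0.007 -1.   ] j7 [ 38.  25. -18. 117.  12.  39. -54.]
452,-222,85 [ 1.5  5.7 -0.7]
```

jog_arm(
  motion=[
    [20, 0, 3, 0, 0],
    [20, 0, 2, 0, 0],
    [20, 0, 1, 0, 0],
    [20, 0, 1, 0, 0],
    [20, 0, 0, 0, 0],
  ],
)

```text
time_s: 6.6
tcp_pos: [454.0, -219.7, 84.5]
orientation: [[-0.912, 0.022, 0.41], [-0.41, -0.006, -0.912], [-0.017, -1.0, 0.014]]
contact_force: [-0.2, 0.8, -1.1]
width: 0.312
```

jog_arm(
  motion=[
    [34, 0, 0, 0, 0],
    [40, 0, 0, 0, 0],
    [60, 0, 0, 0, 0],
    [60, 0, 0, 0, 0],
    [60, 0, -20, 0, 0],
  ],
)

```text
time_s: 7.1
tcp_pos: [453.4, -219.6, 104.7]
orientation: [[-0.912, 0.021, 0.409], [-0.41, -0.005, -0.912], [-0.017, -1.0, 0.014]]
contact_force: [-0.6, -0.1, 0.6]
width: 0.701
```

jog_arm(
  motion=[
    [60, 0, -30, 0, 0],
    [60, 0, -35, 0, 0],
    [75, 0, -40, 0, 0],
    [75, 0, 0, 0, 0],
  ],
)

```text
time_s: 7.5
tcp_pos: [451.3, -218.7, 214.9]
orientation: [[-0.912, 0.022, 0.41], [-0.41, -0.005, -0.912], [-0.018, -1.0, 0.014]]
contact_force: [0.1, -0.1, -1.1]
width: 0.877
```

```bash
python3 go.py 472,209,200 472,209,34
```

```text
t 7.5 tcp [ 451.3 -218.7  214.9] w 0.877 jaw -65.8 down [ 0.022 -0.005 -1.   ] j7 [ 41.  14. -21. 112.   6.  54. -49.]
472,209,200 [-194.    13.2 -381.9]
472,209,34 [  3.  166.   -2.3]
```

jog_arm(
  motion=[
    [75, -16, 0, -32, 0],
    [75, -16, 0, -32, 0],
    [75, -16, 0, -32, 0],
    [75, -16, 0, -32, 0],
    [75, -16, 0, -32, 0],
  ],
)

```text
time_s: 8.0
tcp_pos: [459.0, -39.3, 215.0]
orientation: [[-0.916, 0.025, 0.401], [-0.401, -0.008, -0.916], [-0.02, -1.0, 0.017]]
contact_force: [0.2, 0.5, -0.4]
width: 0.876
```

jog_arm(
  motion=[
    [75, -16, 0, -32, 0],
    [75, -16, 0, -32, 0],
    [75, -16, 0, -32, 0],
    [75, -16, 0, -32, 0],
    [75, -16, 0, -32, 0],
  ],
)

```text
time_s: 8.5
tcp_pos: [467.1, 146.4, 213.5]
orientation: [[-0.916, 0.026, 0.4], [-0.4, -0.009, -0.916], [-0.02, -1.0, 0.018]]
contact_force: [-0.4, -0.5, -0.2]
width: 0.881
```

jog_arm(
  motion=[
    [75, -16, 0, -32, 0],
    [75, 0, 0, 0, 0],
  ],
)

```text
time_s: 8.7
tcp_pos: [468.1, 188.1, 213.2]
orientation: [[-0.914, 0.026, 0.405], [-0.405, -0.007, -0.914], [-0.021, -1.0, 0.017]]
contact_force: [0.3, -0.7, 1.0]
width: 0.881
```

```bash
python3 go.py 472,209,130 472,209,34
```

```text
t 8.7 tcp [468.1 188.1 213.2] w 0.881 jaw -66.1 down [ 0.026 -0.007 -1.   ] j7 [   5.   16.  -36.  111.   13.   55. -103.]
472,209,130 [-10.2  83.1 -18.9]
472,209,34 [ 2.  96.  -1.6]
```

jog_arm(
  motion=[
    [80, -10, 20, -18, 0],
    [80, 0, 30, 0, 0],
    [80, 0, 32, 0, 0],
    [80, 0, 0, 0, 0],
  ],
)

```text
time_s: 9.1
tcp_pos: [472.5, 209.4, 128.7]
orientation: [[-0.913, 0.027, 0.406], [-0.406, -0.006, -0.914], [-0.022, -1.0, 0.017]]
contact_force: [-0.2, -0.6, -0.1]
width: 0.935
```

```bash
python3 go.py 472,209,34; python3 - <<'E'
from h import *
im,D=viewer.grab_frame("side"); a=im[110:330,110:410]; cv2.imwrite("pics/s3.png",cv2.resize(a[:,:,::-1],None,fx=2.5,fy=2.5))
E
```

```text
t 9.1 tcp [472.5 209.4 128.7] w 0.935 jaw -66.0 down [ 0.027 -0.006 -1.   ] j7 [  -0.   25.  -33.  114.   20.   46. -111.]
472,209,34 [ 2.8 94.7 -1.4]
```

View pics/s3.png

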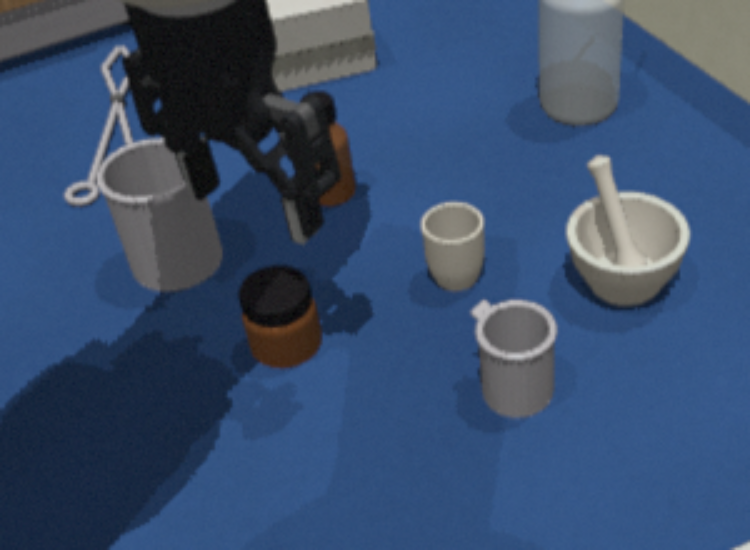

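The jaws' midpoint, at about (250,210), lies on the vertical above the jar at (280,310), clear of the big beaker.

jog_arm(
  motion=[
    [80, 2, 30, -1, 0],
    [80, 0, 30, 0, 0],
    [80, 0, 25, 0, 0],
    [80, 0, 9, 0, 0],
    [80, 0, 0, 0, 0],
  ],
)

```text
time_s: 9.65
tcp_pos: [479.3, 209.7, 42.4]
orientation: [[-0.914, 0.039, 0.403], [-0.403, -0.003, -0.915], [-0.034, -0.999, 0.019]]
contact_force: [-0.1, 0.2, -0.2]
width: 0.934
```

jog_arm(
  motion=[
    [45, 0, 0, 0, 0],
    [45, 0, 0, 0, 0],
    [45, 0, 0, 0, 0],
    [45, 0, 0, 0, 0],
    [45, 0, 0, 0, 0],
  ],
)

```text
time_s: 10.15
tcp_pos: [482.0, 210.4, 48.3]
orientation: [[-0.915, 0.046, 0.402], [-0.402, -0.001, -0.916], [-0.041, -0.999, 0.02]]
contact_force: [-0.2, 0.5, -1.1]
width: 0.555
```

```bash
python3 go.py 472,209,34
```

```text
t 10.15 tcp [482.  210.4  48.3] w 0.555 jaw -66.3 down [ 0.046 -0.001 -0.999] j7 [  -5.   32.  -28.  115.   28.   36. -117.]
472,209,34 [10.3 13.8 -3. ]
```

The arm drifts up slightly during rows that don't move, so the grip ended on the lid and about 10 mm off axis. I'll open and re-grip lower.

jog_arm(
  motion=[
    [80, 0, 0, 0, 0],
    [80, 0, 0, 0, 0],
    [80, 0, -40, 0, 0],
    [80, 0, -40, 0, 0],
  ],
)

```text
time_s: 10.55
tcp_pos: [476.2, 209.7, 126.4]
orientation: [[-0.915, 0.038, 0.402], [-0.403, -0.003, -0.915], [-0.034, -0.999, 0.019]]
contact_force: [1.3, -0.1, 0.4]
width: 0.934
```

```bash
python3 go.py 472,209,34
```

```text
t 10.55 tcp [476.2 209.7 126.4] w 0.934 jaw -66.3 down [ 0.038 -0.003 -0.999] j7 [  -0.   25.  -33.  114.   21.   45. -112.]
472,209,34 [ 7.2 92.1 -2.7]
```

jog_arm(
  motion=[
    [80, 7, 12, -3, 0],
    [80, 0, 12, 0, 0],
    [80, 0, 12, 0, 0],
    [80, 0, 12, 0, 0],
    [80, 0, 12, 0, 0],
  ],
)

```text
time_s: 11.05
tcp_pos: [473.8, 210.3, 66.7]
orientation: [[-0.915, 0.045, 0.402], [-0.402, -0.002, -0.916], [-0.041, -0.999, 0.02]]
contact_force: [0.3, -0.2, -0.4]
width: 0.938
```

jog_arm(
  motion=[
    [80, 0, 6, 0, 0],
    [80, 0, 6, 0, 0],
  ],
)

```text
time_s: 11.25
tcp_pos: [473.3, 210.1, 51.4]
orientation: [[-0.915, 0.042, 0.402], [-0.403, -0.002, -0.915], [-0.037, -0.999, 0.019]]
contact_force: [-0.4, -0.2, -0.1]
width: 0.937
```

```bash
python3 go.py 472,209,34
```

```text
t 11.25 tcp [473.3 210.1  51.4] w 0.937 jaw -66.3 down [ 0.042 -0.002 -0.999] j7 [  -5.   32.  -29.  116.   27.   37. -118.]
472,209,34 [ 2.3 17.3  0.1]
```

jog_arm(
  motion=[
    [80, 2, 6, 0, 0],
    [80, 0, 5, 0, 0],
    [80, 0, 3, 0, 0],
    [80, 0, 2, 0, 0],
  ],
)

```text
time_s: 11.65
tcp_pos: [471.9, 209.3, 33.3]
orientation: [[-0.915, 0.041, 0.402], [-0.403, -0.003, -0.915], [-0.036, -0.999, 0.019]]
contact_force: [0.2, -0.5, 0.7]
width: 0.937
```

```bash
python3 go.py 472,209,34
```

```text
t 11.65 tcp [471.9 209.3  33.3] w 0.937 jaw -66.3 down [ 0.041 -0.003 -0.999] j7 [  -6.   33.  -27.  117.   29.   35. -119.]
472,209,34 [-0.  -0.7  0.3]
```

jog_arm(
  motion=[
    [45, 0, 0, 0, 0],
    [45, 0, 0, 0, 0],
    [45, 0, 0, 0, 0],
    [45, 0, 0, 0, 0],
  ],
)

```text
time_s: 12.05
tcp_pos: [472.2, 209.3, 34.4]
orientation: [[-0.915, 0.042, 0.402], [-0.403, -0.003, -0.915], [-0.037, -0.999, 0.02]]
contact_force: [0.9, 0.2, -1.2]
width: 0.574
```

```bash
python3 go.py 472,209,34
```

```text
t 12.05 tcp [472.2 209.3  34.4] w 0.574 jaw -66.3 down [ 0.042 -0.003 -0.999] j7 [  -6.   33.  -27.  117.   29.   35. -119.]
472,209,34 [0.3 0.4 0.2]
```

jog_arm(
  motion=[
    [45, 0, 0, 0, 0],
    [45, 0, -15, 0, 0],
    [45, 0, -25, 0, 0],
    [45, 0, -30, 0, 0],
    [45, 0, -30, 0, 0],
  ],
)

```text
time_s: 12.55
tcp_pos: [465.8, 209.2, 137.2]
orientation: [[-0.914, 0.036, 0.404], [-0.404, -0.004, -0.915], [-0.032, -0.999, 0.019]]
contact_force: [-0.3, 1.5, -0.9]
width: 0.58
```

jog_arm(
  motion=[
    [45, 0, -15, 0, 0],
  ],
)

```text
time_s: 12.65
tcp_pos: [465.6, 209.8, 155.5]
orientation: [[-0.914, 0.039, 0.404], [-0.404, -0.003, -0.915], [-0.034, -0.999, 0.019]]
contact_force: [-0.1, 0.1, -1.7]
width: 0.581
```

```bash
python3 go.py 609,-174,160 609,-174,40
```

```text
t 12.65 tcp [465.6 209.8 155.5] w 0.581 jaw -66.2 down [ 0.039 -0.003 -0.999] j7 [   1.   22.  -35.  114.   18.   48. -110.]
609,-174,160 [ 24.    2.3 409. ]
609,-174,40 [  4.1 119.9  -2.3]
```

jog_arm(
  motion=[
    [45, 0, 0, 15, 0],
    [45, 2, 0, 28, 0],
    [45, 2, 0, 30, 0],
    [45, 2, 0, 30, 0],
    [45, 2, 0, 30, 0],
  ],
)

```text
time_s: 13.15
tcp_pos: [513.1, 86.3, 166.8]
orientation: [[-0.91, 0.047, 0.412], [-0.413, 0.0, -0.911], [-0.043, -0.999, 0.019]]
contact_force: [0.0, 0.1, 0.1]
width: 0.581
```

jog_arm(
  motion=[
    [45, 2, 0, 30, 0],
    [45, 2, 0, 30, 0],
    [45, 2, 0, 30, 0],
    [45, 2, 0, 30, 0],
    [45, 2, 0, 30, 0],
  ],
)

```text
time_s: 13.65
tcp_pos: [567.0, -60.0, 175.5]
orientation: [[-0.909, 0.051, 0.414], [-0.414, 0.001, -0.91], [-0.047, -0.999, 0.02]]
contact_force: [0.2, 0.2, -0.4]
width: 0.583
```

jog_arm(
  motion=[
    [45, 2, 0, 30, 0],
    [45, 2, 0, 30, 0],
    [45, 2, 0, 20, 0],
    [45, 0, 0, 10, 0],
  ],
)

```text
time_s: 14.05
tcp_pos: [599.6, -150.5, 181.7]
orientation: [[-0.91, 0.053, 0.412], [-0.412, 0.001, -0.911], [-0.049, -0.999, 0.021]]
contact_force: [0.1, 0.6, -1.6]
width: 0.584
```

```bash
python3 go.py 609,-174,100 609,-174,40; python3 - <<'E'
from h import *
im,D=viewer.grab_frame("side"); cv2.imwrite("pics/s4.png",im[:,:,::-1])
E
```

```text
t 14.05 tcp [ 599.6 -150.5  181.7] w 0.584 jaw -65.7 down [ 0.053  0.001 -0.999] j7 [ 33.  28. -29.  98.  16.  54. -67.]
609,-174,100 [ 5.1 82.  23.5]
609,-174,40 [ 2.9 59.9 -1.3]
```

View pics/s4.png

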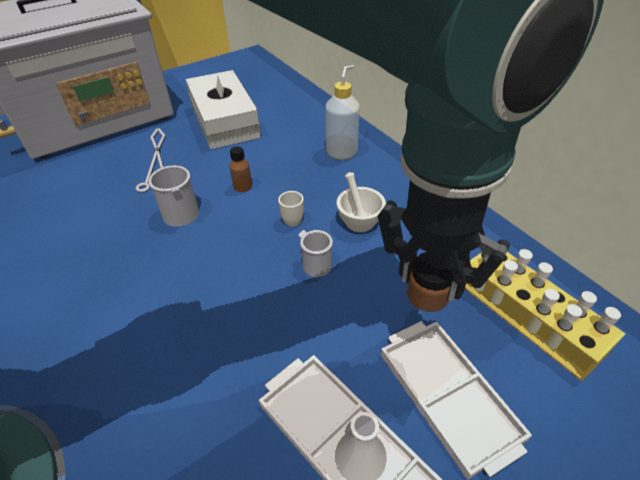

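The jar is held upright at (430,285), with the flask standing in the middle compartment at (362,450). Next I'll lower the jar into tray two's near (+y) compartment.

jog_arm(
  motion=[
    [45, 3, 18, 12, 0],
    [45, 2, 20, 10, 0],
    [45, 0, 20, 0, 0],
    [45, 0, 20, 0, 0],
    [45, 0, 20, 0, 0],
  ],
)

```text
time_s: 14.6
tcp_pos: [611.8, -169.1, 87.1]
orientation: [[-0.908, 0.06, 0.415], [-0.415, 0.002, -0.91], [-0.056, -0.998, 0.023]]
contact_force: [0.9, -0.3, -1.4]
width: 0.58
```

```bash
python3 go.py 609,-174,40
```

```text
t 14.6 tcp [ 611.8 -169.1   87.1] w 0.58 jaw -65.5 down [ 0.06   0.002 -0.998] j7 [ 32.  36. -26. 100.  20.  45. -68.]
609,-174,40 [ 7.2 46.8  2.2]
```

jog_arm(
  motion=[
    [45, 4, 12, 2, 0],
    [45, 2, 12, 0, 0],
    [45, 0, 10, 0, 0],
    [45, 0, 6, 0, 0],
    [45, 0, 3, 0, 0],
  ],
)

```text
time_s: 15.1
tcp_pos: [609.0, -170.4, 41.7]
orientation: [[-0.907, 0.059, 0.417], [-0.418, 0.004, -0.909], [-0.056, -0.998, 0.021]]
contact_force: [0.8, -0.0, -1.1]
width: 0.583
```

```bash
python3 go.py 609,-174,39
```

```text
t 15.1 tcp [ 609.  -170.4   41.7] w 0.583 jaw -65.3 down [ 0.059  0.004 -0.998] j7 [ 31.  40. -24. 101.  22.  41. -69.]
609,-174,39 [1.7 2.6 3.2]
```

jog_arm(
  motion=[
    [45, 0, 2, 2, 0],
    [45, 0, 1.5, 1, 0],
    [45, 0, 1, 0, 0],
  ],
)

```text
time_s: 15.4
tcp_pos: [611.5, -173.1, 38.0]
orientation: [[-0.907, 0.061, 0.417], [-0.418, 0.004, -0.908], [-0.057, -0.998, 0.022]]
contact_force: [-7.4, 2.0, 16.9]
width: 0.577
```

```bash
python3 go.py 609,-174,39
```

```text
t 15.4 tcp [ 611.5 -173.1   38. ] w 0.577 jaw -65.3 down [ 0.061  0.004 -0.998] j7 [ 31.  41. -24. 100.  22.  40. -69.]
609,-174,39 [ 2.6 -1.1 -0.2]
```

jog_arm(
  motion=[
    [58, 0, 0, 0, 0],
    [66, 0, 0, 0, 0],
    [66, 0, 0, 0, 0],
    [66, 0, -12, 0, 0],
    [66, 0, -15, 0, 0],
  ],
)

```text
time_s: 15.9
tcp_pos: [609.5, -173.3, 65.9]
orientation: [[-0.907, 0.06, 0.417], [-0.418, 0.004, -0.908], [-0.056, -0.998, 0.021]]
contact_force: [0.8, -0.5, 0.2]
width: 0.769
```

jog_arm(
  motion=[
    [75, 0, -48, 0, 0],
    [75, 0, -48, 0, 0],
    [75, 0, -48, 0, 0],
    [75, 0, 0, 0, 0],
  ],
)

```text
time_s: 16.3
tcp_pos: [600.6, -173.2, 221.1]
orientation: [[-0.906, 0.063, 0.418], [-0.419, 0.003, -0.908], [-0.059, -0.998, 0.024]]
contact_force: [0.8, -0.2, -0.0]
width: 0.875
```

```bash
python3 go.py 609,198,190 609,198,42
```

```text
t 16.3 tcp [ 600.6 -173.2  221.1] w 0.875 jaw -65.3 down [ 0.063  0.003 -0.998] j7 [ 36.  26. -30.  96.  14.  58. -63.]
609,198,190 [-161.3   32.8 -334.2]
609,198,42 [  8.7 147.7  -3.5]
```

jog_arm(
  motion=[
    [75, -11, 0, -22, 0],
    [75, -11, 0, -22, 0],
    [75, -11, 0, -22, 0],
    [75, -11, 0, -22, 0],
    [75, -11, 0, -22, 0],
  ],
)

```text
time_s: 16.8
tcp_pos: [604.6, -50.7, 231.1]
orientation: [[-0.908, 0.072, 0.412], [-0.414, -0.002, -0.91], [-0.065, -0.997, 0.032]]
contact_force: [0.7, 0.0, 0.7]
width: 0.879
```

jog_arm(
  motion=[
    [75, -11, 0, -22, 0],
    [75, -11, 0, -22, 0],
    [75, -11, 0, -22, 0],
    [75, -11, 0, -22, 0],
    [75, -11, 0, -22, 0],
  ],
)

```text
time_s: 17.3
tcp_pos: [608.3, 77.6, 238.5]
orientation: [[-0.907, 0.079, 0.413], [-0.414, -0.004, -0.91], [-0.07, -0.997, 0.036]]
contact_force: [0.1, -0.7, 0.7]
width: 0.88
```

jog_arm(
  motion=[
    [75, -11, 0, -22, 0],
    [75, -11, 0, -22, 0],
    [75, -11, 0, -22, 0],
    [75, -11, 0, -22, 0],
    [75, 0, 2, 0, 0],
  ],
)

```text
time_s: 17.8
tcp_pos: [610.5, 184.2, 244.1]
orientation: [[-0.905, 0.085, 0.417], [-0.419, -0.002, -0.908], [-0.076, -0.996, 0.038]]
contact_force: [-0.9, 0.1, -0.7]
width: 0.88
```

```bash
python3 go.py 609,198,130 609,198,42
```

```text
t 17.8 tcp [610.5 184.2 244.1] w 0.88 jaw -65.3 down [ 0.085 -0.002 -0.996] j7 [   5.   27.  -34.   93.   19.   61. -100.]
609,198,130 [  4.2 113.5 -17.4]
609,198,42 [ 6.7 87.7 -3.3]
```

jog_arm(
  motion=[
    [75, 2, 12, -9, 0],
    [75, 2, 12, -8, 0],
    [75, 0, 12, 0, 0],
    [75, 0, 12, 0, 0],
    [75, 0, 12, 0, 0],
  ],
)

```text
time_s: 18.3
tcp_pos: [604.2, 197.0, 181.1]
orientation: [[-0.905, 0.087, 0.416], [-0.418, -0.003, -0.909], [-0.078, -0.996, 0.04]]
contact_force: [0.2, 0.3, 0.1]
width: 0.878
```

jog_arm(
  motion=[
    [75, 0, 6, 0, 0],
    [75, 0, 6, 0, 0],
    [75, 0, 6, 0, 0],
    [75, 0, 6, 0, 0],
    [75, 0, 6, 0, 0],
  ],
)

```text
time_s: 18.8
tcp_pos: [607.3, 195.4, 147.1]
orientation: [[-0.906, 0.086, 0.414], [-0.416, -0.004, -0.909], [-0.076, -0.996, 0.039]]
contact_force: [-0.5, -0.1, -0.6]
width: 0.877
```

```bash
python3 go.py 609,198,42
```

```text
t 18.8 tcp [607.3 195.4 147.1] w 0.877 jaw -65.5 down [ 0.086 -0.004 -0.996] j7 [   2.   33.  -31.   98.   24.   51. -105.]
609,198,42 [  5.4 104.8  -5.8]
```

jog_arm(
  motion=[
    [75, 2, 15, -3, 0],
    [75, 2, 15, -3, 0],
    [75, 1, 12, 0, 0],
    [75, 0, 6, 0, 0],
  ],
)

```text
time_s: 19.2
tcp_pos: [603.8, 199.0, 94.1]
orientation: [[-0.906, 0.085, 0.414], [-0.416, -0.004, -0.909], [-0.076, -0.996, 0.039]]
contact_force: [-0.1, 0.3, 0.4]
width: 0.879
```

```bash
python3 go.py 609,198,42; python3 - <<'E'
from h import *
im,D=viewer.grab_frame("side"); a=im[110:330,160:460]; cv2.imwrite("pics/s5.png",cv2.resize(a[:,:,::-1],None,fx=2.5,fy=2.5))
E
```

```text
t 19.2 tcp [603.8 199.   94.1] w 0.879 jaw -65.5 down [ 0.085 -0.004 -0.996] j7 [  -0.   36.  -29.  100.   27.   46. -108.]
609,198,42 [-0.4 52.4  1. ]
```

View pics/s5.png

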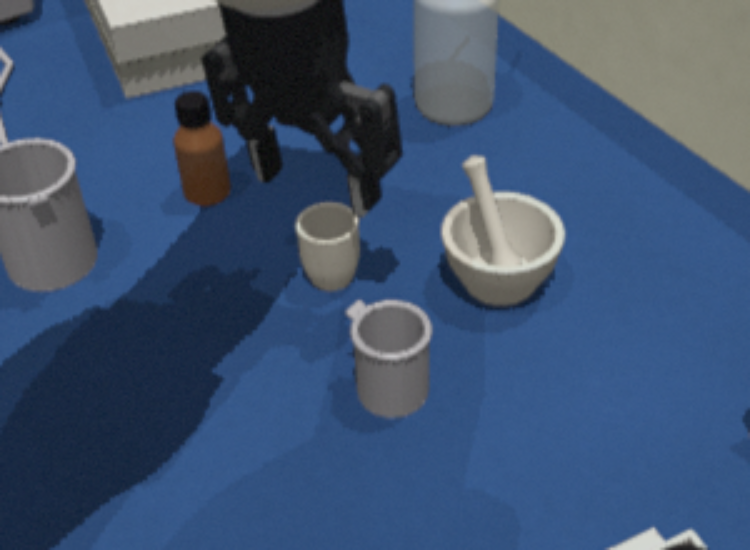

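The jaws, at about (265,165) and (365,195), are centred behind and above the crucible's rim at (328,225), well clear of the mortar. I'll keep descending slowly and then close.

jog_arm(
  motion=[
    [75, 0, 12, 1, 0],
    [75, 0, 12, 0, 0],
    [75, 0, 10, 0, 0],
    [75, 0, 8, 0, 0],
    [75, 0, 4, 0, 0],
  ],
)

```text
time_s: 19.75
tcp_pos: [608.8, 197.7, 44.1]
orientation: [[-0.906, 0.085, 0.414], [-0.416, -0.004, -0.909], [-0.076, -0.996, 0.039]]
contact_force: [-0.3, 1.1, 0.0]
width: 0.882
```

```bash
python3 go.py 609,198,42
```

```text
t 19.75 tcp [608.8 197.7  44.1] w 0.882 jaw -65.5 down [ 0.085 -0.004 -0.996] j7 [  -2.   41.  -27.  100.   30.   42. -110.]
609,198,42 [-0.1  2.1 -0.3]
```

jog_arm(
  motion=[
    [38, 0, 2, 0, 0],
    [38, 0, 0, 0, 0],
    [38, 0, 0, 0, 0],
    [38, 0, 0, 0, 0],
    [38, 0, 0, 0, 0],
  ],
)

```text
time_s: 20.25
tcp_pos: [609.4, 198.2, 42.7]
orientation: [[-0.906, 0.086, 0.414], [-0.416, -0.003, -0.909], [-0.077, -0.996, 0.039]]
contact_force: [-0.4, -0.5, -0.7]
width: 0.526
```

jog_arm(
  motion=[
    [38, 0, -10, 0, 0],
    [38, 0, -30, 0, 0],
    [38, 0, -40, 0, 0],
    [38, 0, -45, 0, 0],
  ],
)

```text
time_s: 20.65
tcp_pos: [595.6, 197.5, 167.1]
orientation: [[-0.906, 0.077, 0.415], [-0.417, -0.006, -0.909], [-0.068, -0.997, 0.038]]
contact_force: [1.1, -0.1, -0.1]
width: 0.523
```

```bash
python3 go.py 599,-268,160 599,-268,47
```

```text
t 20.65 tcp [595.6 197.5 167.1] w 0.523 jaw -65.5 down [ 0.077 -0.006 -0.997] j7 [   2.   31.  -32.   99.   23.   53. -105.]
599,-268,160 [191.4  10.2 424.3]
599,-268,47 [  7.7 112.7  -4.3]
```

jog_arm(
  motion=[
    [38, 15, 0, 33, 0],
    [38, 19, 0, 42, 0],
    [38, 19, 0, 42, 0],
    [38, 19, 0, 42, 0],
    [38, 19, 0, 42, 0],
  ],
)

```text
time_s: 21.15
tcp_pos: [598.9, -20.6, 180.4]
orientation: [[-0.9, 0.092, 0.426], [-0.428, -0.0, -0.904], [-0.083, -0.996, 0.04]]
contact_force: [2.0, -0.8, -0.5]
width: 0.526
```

jog_arm(
  motion=[
    [38, 19, 0, 42, 0],
    [38, 19, 0, 42, 0],
    [38, 19, 0, 42, 0],
    [38, 19, 0, 42, 0],
    [38, 10, 3, 20, 0],
  ],
)

```text
time_s: 21.65
tcp_pos: [600.0, -240.1, 183.2]
orientation: [[-0.901, 0.096, 0.423], [-0.425, -0.004, -0.905], [-0.085, -0.995, 0.045]]
contact_force: [-0.6, 0.6, -0.0]
width: 0.526
```

```bash
python3 go.py 599,-268,120 599,-268,47; python3 - <<'E'
from h import *
im,D=viewer.grab_frame("side"); cv2.imwrite("pics/s6.png",im[:,:,::-1])
E
```

```text
t 21.65 tcp [ 600.  -240.1  183.2] w 0.526 jaw -64.9 down [ 0.096 -0.004 -0.995] j7 [ 42.  30. -30.  96.  17.  53. -58.]
599,-268,120 [18.1 62.9 22. ]
599,-268,47 [ 6.2 72.7 -3.3]
```

View pics/s6.png

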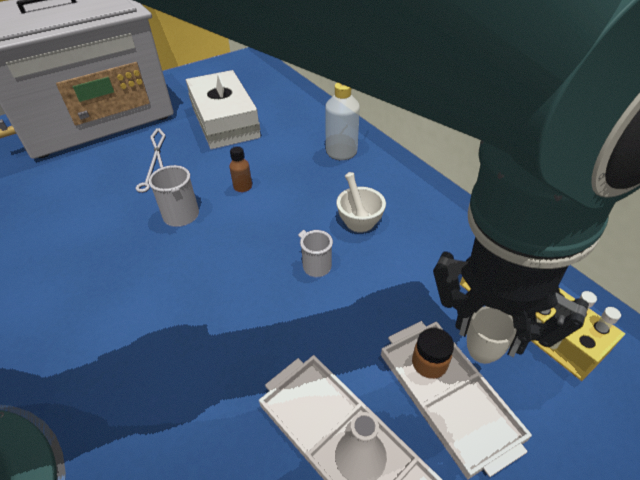

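The crucible is held upright at (490,335). The jar stands in its compartment at (433,355).

jog_arm(
  motion=[
    [38, 9, 12, 12, 0],
    [38, 9, 14, 10, 0],
    [38, 0, 14, 0, 0],
    [38, 0, 14, 0, 0],
    [38, 0, 14, 0, 0],
  ],
)

```text
time_s: 22.2
tcp_pos: [598.7, -272.1, 110.9]
orientation: [[-0.902, 0.097, 0.421], [-0.423, -0.006, -0.906], [-0.085, -0.995, 0.046]]
contact_force: [-0.1, 0.4, -1.2]
width: 0.524
```

```bash
python3 go.py 599,-268,47
```

```text
t 22.2 tcp [ 598.7 -272.1  110.9] w 0.524 jaw -65.1 down [ 0.097 -0.006 -0.995] j7 [ 43.  36. -28.  97.  20.  46. -58.]
599,-268,47 [ 3.5 63.6 -6.6]
```

jog_arm(
  motion=[
    [38, 2, 13, -3, 0],
    [38, 2, 13, -3, 0],
    [38, 0, 13, 0, 0],
    [38, 0, 10, 0, 0],
    [38, 0, 6, 0, 0],
  ],
)

```text
time_s: 22.7
tcp_pos: [597.7, -264.7, 48.6]
orientation: [[-0.9, 0.095, 0.425], [-0.427, -0.003, -0.904], [-0.084, -0.996, 0.043]]
contact_force: [-0.0, -0.3, -0.6]
width: 0.53
```

```bash
python3 go.py 599,-268,47
```

```text
t 22.7 tcp [ 597.7 -264.7   48.6] w 0.53 jaw -64.8 down [ 0.095 -0.003 -0.996] j7 [ 41.  41. -25.  99.  23.  40. -60.]
599,-268,47 [0.4 1.7 3.5]
```

jog_arm(
  motion=[
    [38, 0, 1.5, 1, 0],
    [38, 0, 1, 1, 0],
    [38, 0, 0.5, 0, 0],
  ],
)

```text
time_s: 23.0
tcp_pos: [599.5, -265.6, 46.0]
orientation: [[-0.9, 0.094, 0.425], [-0.428, -0.002, -0.904], [-0.085, -0.996, 0.042]]
contact_force: [-1.4, 0.3, 1.8]
width: 0.525
```

Light contact, so I'll release.

jog_arm(
  motion=[
    [50, 0, 0, 0, 0],
    [60, 0, 0, 0, 0],
    [60, 0, 0, 0, 0],
    [60, 0, -12, 0, 0],
    [60, 0, -20, 0, 0],
  ],
)

```text
time_s: 23.5
tcp_pos: [596.3, -266.0, 78.8]
orientation: [[-0.9, 0.094, 0.425], [-0.427, -0.002, -0.904], [-0.084, -0.996, 0.042]]
contact_force: [0.3, -0.3, 0.1]
width: 0.701
```

jog_arm(
  motion=[
    [75, 0, -40, 0, 0],
    [75, 0, -48, 0, 0],
    [75, -11, -30, -24, 0],
  ],
)

```text
time_s: 23.8
tcp_pos: [583.0, -241.7, 200.4]
orientation: [[-0.902, 0.091, 0.422], [-0.424, -0.001, -0.906], [-0.082, -0.996, 0.04]]
contact_force: [0.4, 0.6, 0.5]
width: 0.879
```

```bash
python3 go.py 585,76,190 585,76,42
```

```text
t 23.8 tcp [ 583.  -241.7  200.4] w 0.879 jaw -65.0 down [ 0.091 -0.001 -0.996] j7 [ 44.  28. -31.  97.  16.  54. -57.]
585,76,190 [-135.6   10.1 -287.3]
585,76,42 [ 12.1 147.4  -5.9]
```

jog_arm(
  motion=[
    [75, -19, 0, -42, 0],
    [75, -19, 0, -42, 0],
    [75, -19, 0, -42, 0],
    [75, -19, 0, -42, 0],
    [75, -19, 0, -42, 0],
  ],
)

```text
time_s: 24.3
tcp_pos: [581.5, -8.5, 210.2]
orientation: [[-0.905, 0.104, 0.414], [-0.417, -0.009, -0.909], [-0.091, -0.995, 0.052]]
contact_force: [1.1, -0.0, -0.2]
width: 0.875
```

jog_arm(
  motion=[
    [75, -19, 4, -42, 0],
    [75, -12, 8, -25, 0],
    [75, 0, 10, 0, 0],
    [75, 0, 12, 0, 0],
    [75, 0, 12, 0, 0],
  ],
)

```text
time_s: 24.8
tcp_pos: [586.6, 75.0, 168.3]
orientation: [[-0.9, 0.112, 0.421], [-0.425, -0.008, -0.905], [-0.098, -0.994, 0.055]]
contact_force: [-1.1, -1.4, 0.5]
width: 0.879
```

```bash
python3 go.py 585,76,120 585,76,42
```

```text
t 24.8 tcp [586.6  75.  168.3] w 0.879 jaw -65.0 down [ 0.112 -0.008 -0.994] j7 [ 16.  26. -34. 105.  22.  48. -94.]
585,76,120 [ 5.8 47.8 -4.2]
585,76,42 [ 7.7 77.5 -4.3]
```

Tool tilt has crept to 0.11 rad. I'll test whether a radial move undoes it before gripping.

jog_arm(
  motion=[
    [75, 36, 0, -17, 0],
    [75, 36, 0, -17, 0],
    [75, 36, 0, -17, 0],
    [75, 0, 0, 0, 0],
  ],
)

```text
time_s: 25.2
tcp_pos: [463.2, 69.9, 149.8]
orientation: [[-0.904, 0.106, 0.414], [-0.417, -0.009, -0.909], [-0.093, -0.994, 0.053]]
contact_force: [0.6, -0.9, 0.3]
width: 0.877
```

jog_arm(
  motion=[
    [75, 0, -40, 0, 0],
    [75, 0, -40, 0, 0],
    [75, 0, -40, 0, 0],
    [75, 0, 0, 0, 0],
  ],
)

```text
time_s: 25.6
tcp_pos: [450.0, 66.3, 271.6]
orientation: [[-0.907, 0.103, 0.408], [-0.411, -0.01, -0.912], [-0.09, -0.995, 0.051]]
contact_force: [1.1, -0.1, -1.2]
width: 0.879
```

jog_arm(
  motion=[
    [75, -36, 0, 17, 0],
    [75, -36, 0, 17, 0],
    [75, -36, 0, 17, 0],
    [75, 0, 0, 0, 0],
  ],
)

```text
time_s: 26.0
tcp_pos: [574.8, 56.7, 284.6]
orientation: [[-0.911, 0.107, 0.398], [-0.401, -0.015, -0.916], [-0.092, -0.994, 0.057]]
contact_force: [-2.0, -0.6, -0.1]
width: 0.88
```

jog_arm(
  motion=[
    [75, 0, 15, 0, 0],
    [75, 0, 15, 0, 0],
    [75, 0, 15, 0, 0],
    [75, 0, 15, 0, 0],
  ],
)

```text
time_s: 26.4
tcp_pos: [581.6, 52.8, 219.9]
orientation: [[-0.913, 0.106, 0.394], [-0.398, -0.016, -0.917], [-0.091, -0.994, 0.057]]
contact_force: [0.3, 0.6, 0.6]
width: 0.873
```

jog_arm(
  motion=[
    [75, 0, 0, 0, 8],
    [75, 0, 0, 0, 8],
    [75, 0, 0, 0, 8],
    [75, 0, 0, 0, 0],
  ],
)

```text
time_s: 26.8
tcp_pos: [578.7, 51.7, 213.0]
orientation: [[-0.995, 0.1, -0.025], [0.024, -0.017, -1.0], [-0.1, -0.995, 0.015]]
contact_force: [-0.1, -0.3, -0.2]
width: 0.875
```

```bash
python3 go.py 585,76,110 585,76,42
```

```text
t 26.8 tcp [578.7  51.7 213. ] w 0.875 jaw -91.5 down [ 0.1   -0.017 -0.995] j7 [  16.   22.  -31.  104.   17.   53. -114.]
585,76,110 [  4.6 102.7 -25.9]
585,76,42 [ 6.8 67.7 -1. ]
```

Good: jaw now along y, pads almost vertical.

jog_arm(
  motion=[
    [75, 2, 14, -13, 0],
    [75, 2, 14, -13, 0],
    [75, 0, 14, 0, 0],
    [75, 0, 14, 0, 0],
    [75, 0, 14, 0, 0],
  ],
)

```text
time_s: 27.3
tcp_pos: [582.5, 75.9, 138.9]
orientation: [[-0.995, 0.102, -0.008], [0.007, -0.018, -1.0], [-0.102, -0.995, 0.018]]
contact_force: [0.8, 0.0, -0.1]
width: 0.88
```

jog_arm(
  motion=[
    [75, 0, 12, 0, 0],
    [75, 0, 12, 0, 0],
    [75, 0, 6, 0, 0],
  ],
)

```text
time_s: 27.6
tcp_pos: [585.4, 73.6, 104.8]
orientation: [[-0.995, 0.1, -0.008], [0.006, -0.019, -1.0], [-0.1, -0.995, 0.018]]
contact_force: [-0.8, -0.1, 0.2]
width: 0.877
```

```bash
python3 go.py 585,76,42; python3 - <<'E'
from h import *
im,D=viewer.grab_frame("side"); a=im[110:330,160:460]; cv2.imwrite("pics/s7.png",cv2.resize(a[:,:,::-1],None,fx=2.5,fy=2.5))
E
```

```text
t 27.6 tcp [585.4  73.6 104.8] w 0.877 jaw -90.5 down [ 0.1   -0.019 -0.995] j7 [  11.   31.  -28.  107.   24.   42. -121.]
585,76,42 [ 6.7 62.4 -3.5]
```

View pics/s7.png

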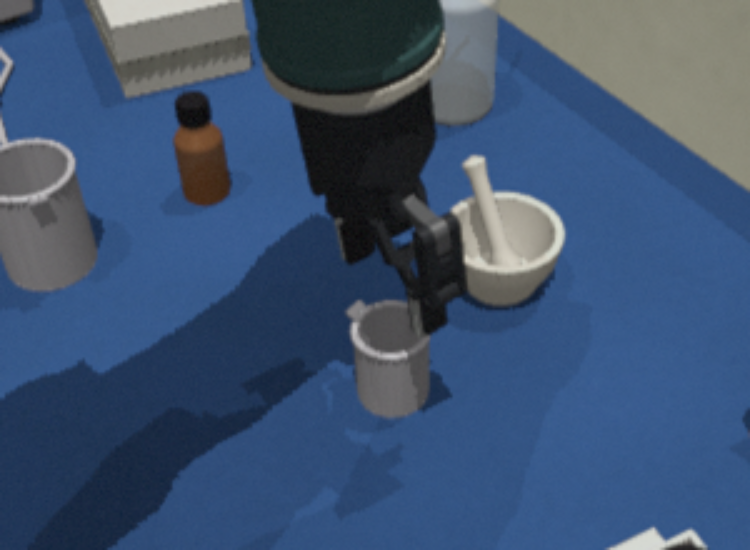

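The jaw tips at (350,250) and (430,325) straddle the beaker's rim at (390,330), with the spout between them.

jog_arm(
  motion=[
    [75, 3, 12, -2, 0],
    [75, 3, 12, -1, 0],
    [75, 0, 12, 0, 0],
    [75, 0, 10, 0, 0],
    [75, 0, 6, 0, 0],
  ],
)

```text
time_s: 28.15
tcp_pos: [584.9, 76.0, 48.5]
orientation: [[-0.995, 0.101, -0.008], [0.006, -0.019, -1.0], [-0.101, -0.995, 0.018]]
contact_force: [-0.3, 0.6, -0.5]
width: 0.877
```

```bash
python3 go.py 585,76,42
```

```text
t 28.15 tcp [584.9  76.   48.5] w 0.877 jaw -90.5 down [ 0.101 -0.019 -0.995] j7 [   8.   35.  -25.  109.   28.   36. -125.]
585,76,42 [ 0.5  6.4 -0.1]
```

jog_arm(
  motion=[
    [75, 0, 5, 0, 0],
    [75, 0, 2, 0, 0],
    [42, 0, 0, 0, 0],
    [42, 0, 0, 0, 0],
    [42, 0, 0, 0, 0],
  ],
)

```text
time_s: 28.65
tcp_pos: [586.2, 76.0, 41.1]
orientation: [[-0.995, 0.101, -0.008], [0.006, -0.019, -1.0], [-0.102, -0.995, 0.018]]
contact_force: [0.0, 0.3, -0.2]
width: 0.583
```

jog_arm(
  motion=[
    [42, 0, 0, 0, 0],
    [42, 0, 0, 0, 0],
  ],
)

```text
time_s: 28.85
tcp_pos: [586.5, 76.0, 41.7]
orientation: [[-0.995, 0.102, -0.008], [0.006, -0.019, -1.0], [-0.102, -0.995, 0.018]]
contact_force: [-0.5, -0.2, -1.5]
width: 0.579
```

jog_arm(
  motion=[
    [42, 0, -10, 0, 0],
    [42, 0, -30, 0, 0],
    [42, 0, -40, 0, 0],
    [42, 0, -40, 0, 0],
  ],
)

```text
time_s: 29.25
tcp_pos: [571.1, 78.1, 161.6]
orientation: [[-0.996, 0.094, -0.007], [0.005, -0.019, -1.0], [-0.094, -0.995, 0.019]]
contact_force: [1.5, 0.7, -1.2]
width: 0.578
```

```bash
python3 go.py 438,-128,165 438,-128,45
```

```text
t 29.25 tcp [571.1  78.1 161.6] w 0.578 jaw -90.4 down [ 0.094 -0.019 -0.995] j7 [  13.   25.  -31.  107.   20.   48. -119.]
438,-128,165 [131.1 -11.9 207.1]
438,-128,45 [ 11.3 119.5  -2.2]
```

jog_arm(
  motion=[
    [42, 15, 0, 25, 0],
    [42, 23, 0, 36, 0],
    [42, 23, 0, 36, 0],
    [42, 23, 0, 36, 0],
    [42, 20, 0, 32, 0],
  ],
)

```text
time_s: 29.75
tcp_pos: [467.3, -85.6, 163.6]
orientation: [[-0.994, 0.108, 0.001], [-0.003, -0.017, -1.0], [-0.108, -0.994, 0.018]]
contact_force: [0.7, -0.5, -1.2]
width: 0.581
```

jog_arm(
  motion=[
    [42, 8, 0, 12, 0],
    [42, 0, 5, 0, 0],
  ],
)

```text
time_s: 29.95
tcp_pos: [457.0, -102.5, 159.3]
orientation: [[-0.994, 0.108, -0.005], [0.003, -0.021, -1.0], [-0.108, -0.994, 0.02]]
contact_force: [0.9, 0.1, -0.3]
width: 0.581
```

```bash
python3 go.py 438,-128,100 438,-128,46
```

```text
t 29.95 tcp [ 457.  -102.5  159.3] w 0.581 jaw -90.3 down [ 0.108 -0.021 -0.994] j7 [ 36.  14. -31. 122.  12.  40. -92.]
438,-128,100 [25.2 57.4 24.3]
438,-128,46 [ 5.8 53.7 -1.1]
```

jog_arm(
  motion=[
    [42, 12, 6, 12, 0],
    [42, 13, 10, 12, 0],
    [42, 0, 14, 0, 0],
    [42, 0, 14, 0, 0],
    [42, 0, 12, 0, 0],
  ],
)

```text
time_s: 30.45
tcp_pos: [440.5, -126.0, 102.0]
orientation: [[-0.994, 0.113, -0.003], [-0.0, -0.022, -1.0], [-0.114, -0.993, 0.022]]
contact_force: [0.4, -0.2, -0.1]
width: 0.579
```

```bash
python3 go.py 438,-128,46; python3 - <<'E'
from h import *
im,D=viewer.grab_frame("side"); a=im[240:480,200:520]; cv2.imwrite("pics/s8.png",cv2.resize(a[:,:,::-1],None,fx=2.3,fy=2.3))
E
```

```text
t 30.45 tcp [ 440.5 -126.   102. ] w 0.579 jaw -90.1 down [ 0.113 -0.022 -0.993] j7 [ 37.  19. -28. 126.  17.  31. -93.]
438,-128,46 [ 8.8 55.3  0.7]
```

View pics/s8.png

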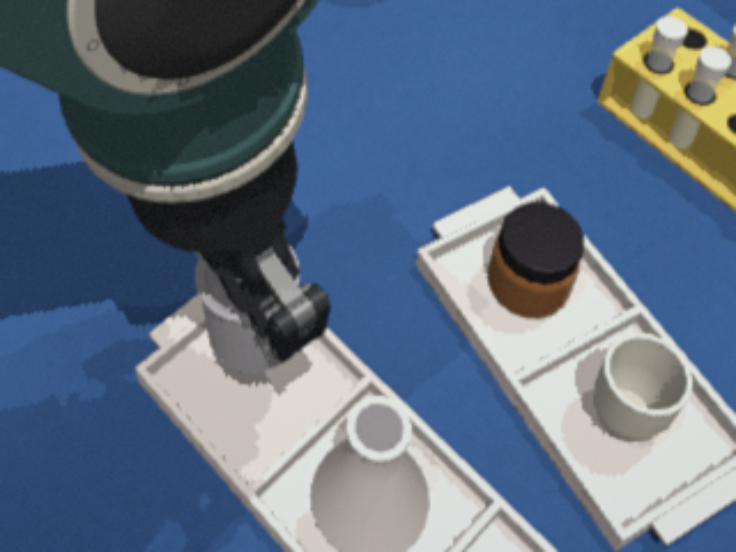

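The crop shows the jar and crucible in place in tray two and the flask in the middle compartment. The beaker hangs at (245,330) over the near compartment.

jog_arm(
  motion=[
    [42, 4, 12, 0, 0],
    [42, 4, 12, 0, 0],
    [42, 0, 12, 0, 0],
    [42, 0, 8, 0, 0],
    [42, 0, 4, 0, 0],
  ],
)

```text
time_s: 31.0
tcp_pos: [440.0, -124.4, 50.4]
orientation: [[-0.994, 0.114, 0.002], [-0.004, -0.02, -1.0], [-0.114, -0.993, 0.021]]
contact_force: [0.4, 0.0, -0.1]
width: 0.58
```

```bash
python3 go.py 438,-128,46
```

```text
t 31.0 tcp [ 440.  -124.4   50.4] w 0.58 jaw -89.9 down [ 0.114 -0.02  -0.993] j7 [ 32.  25. -23. 128.  23.  25. -99.]
438,-128,46 [2.5 4.2 3.5]
```

jog_arm(
  motion=[
    [42, 1, 2, 2, 0],
    [42, 0, 1.5, 1, 0],
    [42, 0, 1, 0, 0],
    [42, 0, 0.5, 0, 0],
  ],
)

```text
time_s: 31.4
tcp_pos: [440.3, -127.7, 45.4]
orientation: [[-0.993, 0.114, 0.002], [-0.004, -0.021, -1.0], [-0.114, -0.993, 0.021]]
contact_force: [-0.3, 0.2, -1.1]
width: 0.577
```

jog_arm(
  motion=[
    [42, 0, 1, 0, 0],
    [42, 0, 0, 0, 0],
  ],
)

```text
time_s: 31.6
tcp_pos: [440.8, -127.8, 44.9]
orientation: [[-0.993, 0.115, 0.002], [-0.004, -0.021, -1.0], [-0.115, -0.993, 0.021]]
contact_force: [-2.6, 0.8, 1.7]
width: 0.575
```

jog_arm(
  motion=[
    [56, 0, 0, 0, 0],
    [65, 0, 0, 0, 0],
    [65, 0, 0, 0, 0],
    [65, 0, -12, 0, 0],
    [65, 0, -20, 0, 0],
  ],
)

```text
time_s: 32.1
tcp_pos: [436.3, -126.6, 76.8]
orientation: [[-0.994, 0.113, 0.002], [-0.005, -0.02, -1.0], [-0.113, -0.993, 0.02]]
contact_force: [-0.4, -0.4, 0.6]
width: 0.759
```

jog_arm(
  motion=[
    [75, 0, -40, 0, 0],
    [75, 0, -48, 0, 0],
    [75, 0, -30, -10, 0],
  ],
)

```text
time_s: 32.4
tcp_pos: [421.1, -113.1, 198.2]
orientation: [[-0.994, 0.109, 0.004], [-0.006, -0.017, -1.0], [-0.109, -0.994, 0.017]]
contact_force: [-0.6, -0.8, -0.6]
width: 0.88
```

```bash
python3 go.py 578,346,190 578,346,44
```

```text
t 32.4 tcp [ 421.1 -113.1  198.2] w 0.88 jaw -89.8 down [ 0.109 -0.017 -0.994] j7 [ 44.   7. -34. 124.   5.  44. -83.]
578,346,190 [-157.7   17.5 -458.6]
578,346,44 [ 15.9 145.1  -2.5]
```

jog_arm(
  motion=[
    [75, -15, 0, -46, 0],
    [75, -15, 0, -46, 0],
    [75, -15, 0, -46, 0],
    [75, -15, 0, -46, 0],
    [75, -15, 0, -46, 0],
  ],
)

```text
time_s: 32.9
tcp_pos: [497.2, 118.6, 211.9]
orientation: [[-0.993, 0.121, -0.009], [0.006, -0.026, -1.0], [-0.121, -0.992, 0.025]]
contact_force: [0.7, -1.3, 0.4]
width: 0.872
```

jog_arm(
  motion=[
    [75, -15, 0, -46, 0],
    [75, -15, 0, -46, 0],
    [75, -15, 0, -46, 0],
    [75, -15, 0, -40, 0],
    [75, -5, 8, -15, 0],
  ],
)

```text
time_s: 33.4
tcp_pos: [564.2, 322.8, 212.6]
orientation: [[-0.992, 0.123, -0.005], [0.003, -0.024, -1.0], [-0.123, -0.992, 0.023]]
contact_force: [-0.2, -0.7, 0.1]
width: 0.879
```

```bash
python3 go.py 578,346,140 578,346,44
```

```text
t 33.4 tcp [564.2 322.8 212.6] w 0.879 jaw -90.3 down [ 0.123 -0.024 -0.992] j7 [  -6.   31.  -40.   94.   29.   60. -146.]
578,346,140 [ -4.7  73.2 -25. ]
578,346,44 [11.8 95.2 -2.2]
```

jog_arm(
  motion=[
    [75, 0, 6, -12, -7],
    [75, 0, 12, -12, -7],
    [75, 2, 12, 0, 0],
    [75, 2, 12, 0, 0],
    [75, 0, 12, 0, 0],
  ],
)

```text
time_s: 33.9
tcp_pos: [564.5, 347.6, 159.3]
orientation: [[-0.963, 0.123, 0.241], [-0.245, -0.02, -0.969], [-0.114, -0.992, 0.05]]
contact_force: [0.2, -0.7, -0.3]
width: 0.878
```

```bash
python3 go.py 578,346,44
```

```text
t 33.9 tcp [564.5 347.6 159.3] w 0.878 jaw -76.0 down [ 0.123 -0.02  -0.992] j7 [  -8.   36.  -41.   94.   35.   57. -137.]
578,346,44 [  0.5 116.1  -0.9]
```

jog_arm(
  motion=[
    [75, 0, 12, 0, 0],
    [75, 0, 12, 0, 0],
    [75, 0, 10, 0, 0],
    [75, 0, 4, 0, 0],
  ],
)

```text
time_s: 34.3
tcp_pos: [570.0, 343.9, 117.5]
orientation: [[-0.964, 0.122, 0.234], [-0.239, -0.023, -0.971], [-0.113, -0.992, 0.051]]
contact_force: [-0.1, 0.9, -0.2]
width: 0.876
```

```bash
python3 go.py 578,346,44; python3 - <<'E'
from h import *
im,D=viewer.grab_frame("side"); a=im[60:280,100:400]; cv2.imwrite("pics/s9.png",cv2.resize(a[:,:,::-1],None,fx=2.5,fy=2.5))
E
```

```text
t 34.3 tcp [570.  343.9 117.5] w 0.876 jaw -76.4 down [ 0.122 -0.023 -0.992] j7 [  -9.   39.  -39.   95.   37.   53. -139.]
578,346,44 [ 0.1 73.9 -3.9]
```

View pics/s9.png

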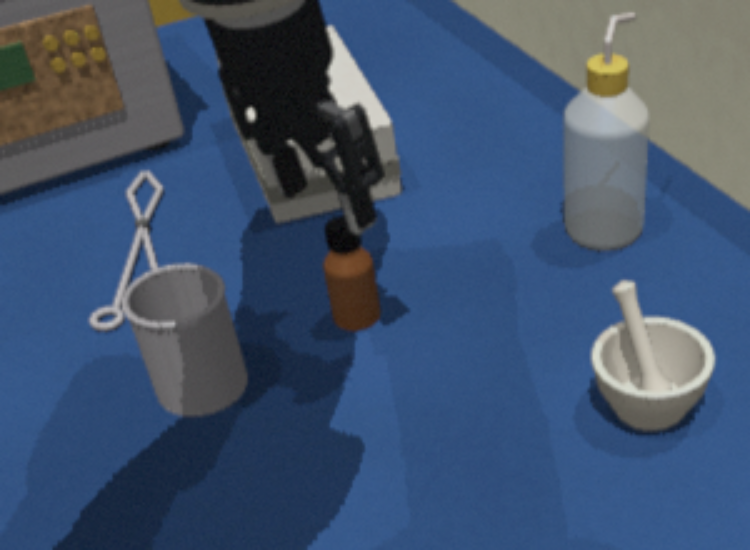

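The jaws at (292,185) and (360,220) sit above and just −x of the bottle's cap at (342,232). The slanted descent closes that gap.

jog_arm(
  motion=[
    [75, 0, 12, -2, 0],
    [75, 0, 12, -1, 0],
    [75, 0, 12, 0, 0],
    [75, 0, 12, 0, 0],
    [75, 0, 10, 0, 0],
  ],
)

```text
time_s: 34.85
tcp_pos: [577.2, 346.4, 56.2]
orientation: [[-0.964, 0.123, 0.234], [-0.239, -0.022, -0.971], [-0.115, -0.992, 0.05]]
contact_force: [-0.1, -0.2, 0.0]
width: 0.883
```

```bash
python3 go.py 578,346,44
```

```text
t 34.85 tcp [577.2 346.4  56.2] w 0.883 jaw -76.4 down [ 0.123 -0.022 -0.992] j7 [ -11.   44.  -36.   95.   41.   49. -142.]
578,346,44 [ 0.8 12.2 -0.1]
```

jog_arm(
  motion=[
    [75, 1, 7, 0, 0],
    [75, 0, 4, 0, 0],
    [75, 0, 2, 0, 0],
    [32, 0, 0, 0, 0],
    [32, 0, 0, 0, 0],
  ],
)

```text
time_s: 35.35
tcp_pos: [577.6, 345.6, 40.5]
orientation: [[-0.964, 0.122, 0.234], [-0.239, -0.022, -0.971], [-0.113, -0.992, 0.051]]
contact_force: [0.3, 0.1, 0.0]
width: 0.553
```

jog_arm(
  motion=[
    [32, 0, 0, 0, 0],
    [32, 0, 0, 0, 0],
    [32, 0, 0, 0, 0],
  ],
)

```text
time_s: 35.65
tcp_pos: [578.2, 346.3, 42.2]
orientation: [[-0.964, 0.124, 0.234], [-0.239, -0.021, -0.971], [-0.115, -0.992, 0.05]]
contact_force: [0.3, 0.6, -1.5]
width: 0.447
```

jog_arm(
  motion=[
    [32, 0, -10, 0, 0],
    [32, 0, -30, 0, 0],
    [32, 0, -40, 0, 0],
    [32, 0, -45, 0, 0],
  ],
)

```text
time_s: 36.05
tcp_pos: [560.2, 346.9, 165.6]
orientation: [[-0.965, 0.116, 0.235], [-0.239, -0.026, -0.971], [-0.106, -0.993, 0.053]]
contact_force: [0.3, 0.4, -0.2]
width: 0.456
```

```bash
python3 go.py 466,-314,185 466,-314,48
```

```text
t 36.05 tcp [560.2 346.9 165.6] w 0.456 jaw -76.4 down [ 0.116 -0.026 -0.993] j7 [  -8.   36.  -41.   94.   34.   58. -137.]
466,-314,185 [247.  -13.  620.4]
466,-314,48 [ 14.5 136.   -7.2]
```

jog_arm(
  motion=[
    [32, 10, -20, 25, 0],
    [32, 17, 0, 42, 0],
    [32, 17, 0, 42, 0],
    [32, 17, 0, 42, 0],
    [32, 17, 0, 42, 0],
  ],
)

```text
time_s: 36.55
tcp_pos: [526.7, 144.4, 197.5]
orientation: [[-0.961, 0.127, 0.245], [-0.249, -0.018, -0.968], [-0.119, -0.992, 0.049]]
contact_force: [1.0, 0.7, -0.8]
width: 0.453
```

jog_arm(
  motion=[
    [32, 17, 0, 42, 0],
    [32, 17, 0, 42, 0],
    [32, 17, 0, 42, 0],
    [32, 17, 0, 42, 0],
    [32, 17, 0, 42, 0],
  ],
)

```text
time_s: 37.05
tcp_pos: [493.3, -88.5, 201.7]
orientation: [[-0.96, 0.131, 0.247], [-0.251, -0.022, -0.968], [-0.122, -0.991, 0.054]]
contact_force: [1.4, 0.3, 0.6]
width: 0.453
```

```bash
python3 go.py 466,-314,185
```

```text
t 37.05 tcp [493.3 -88.5 201.7] w 0.453 jaw -75.7 down [ 0.131 -0.022 -0.991] j7 [ 46.  15. -45. 117.  16.  46. -83.]
466,-314,185 [ 84.9  17.8 210.6]
```

jog_arm(
  motion=[
    [32, 16, 0, 41, 0],
    [32, 16, 0, 41, 0],
    [32, 16, 0, 41, 0],
    [32, 16, 4, 36, 0],
    [32, 6, 8, 12, 0],
  ],
)

```text
time_s: 37.55
tcp_pos: [466.3, -283.6, 195.1]
orientation: [[-0.961, 0.135, 0.242], [-0.248, -0.029, -0.968], [-0.123, -0.99, 0.061]]
contact_force: [-0.2, 1.0, -1.1]
width: 0.457
```

```bash
python3 go.py 466,-314,120 466,-314,48
```

```text
t 37.55 tcp [ 466.3 -283.6  195.1] w 0.457 jaw -76.0 down [ 0.135 -0.029 -0.99 ] j7 [ 63.  20. -40. 111.  15.  46. -60.]
466,-314,120 [17.1 75.3 24.8]
466,-314,48 [ 8.9 71.3 -4.4]
```

jog_arm(
  motion=[
    [32, 8, 10, 13, 0],
    [32, 8, 14, 12, 0],
    [32, 2, 14, 0, 0],
    [32, 2, 14, 0, 0],
    [32, 2, 14, 0, 0],
  ],
)

```text
time_s: 38.05
tcp_pos: [460.1, -315.9, 124.6]
orientation: [[-0.96, 0.136, 0.243], [-0.249, -0.029, -0.968], [-0.124, -0.99, 0.061]]
contact_force: [0.2, -0.0, -1.0]
width: 0.452
```

```bash
python3 go.py 466,-314,48; python3 - <<'E'
from h import *
im,D=viewer.grab_frame("top"); a=im[180:380,360:600]; cv2.imwrite("pics/t1.png",cv2.resize(a[:,:,::-1],None,fx=3,fy=3))
E
```

```text
t 38.05 tcp [ 460.1 -315.9  124.6] w 0.452 jaw -75.9 down [ 0.136 -0.029 -0.99 ] j7 [ 62.  27. -36. 112.  21.  39. -61.]
466,-314,48 [ 3.4 76.6 -5.1]
```

View pics/t1.png

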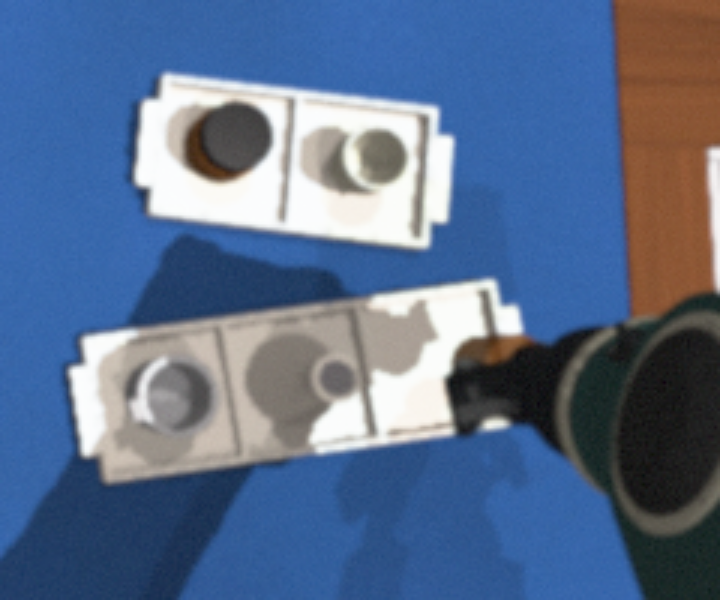

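The top crop shows the beaker, flask, jar and crucible in their compartments. The bottle is at (495,360), just right of the last one, which is what parallax from its height should give.

jog_arm(
  motion=[
    [32, 1, 14, -2, 0],
    [32, 1, 14, -2, 0],
    [32, 1, 13, 0, 0],
    [32, 1, 12, 0, 0],
    [32, 0, 10, 0, 0],
  ],
)

```text
time_s: 38.6
tcp_pos: [464.3, -311.5, 55.1]
orientation: [[-0.959, 0.134, 0.248], [-0.253, -0.026, -0.967], [-0.123, -0.991, 0.059]]
contact_force: [0.8, 0.1, -0.2]
width: 0.45
```

```bash
python3 go.py 466,-314,46
```

```text
t 38.6 tcp [ 464.3 -311.5   55.1] w 0.45 jaw -75.6 down [ 0.134 -0.026 -0.991] j7 [ 57.  33. -31. 114.  27.  32. -66.]
466,-314,46 [0.2 9.3 2.3]
```

jog_arm(
  motion=[
    [32, 0, 3, 1, 0],
    [32, 0, 2, 1, 0],
    [32, 0, 1.5, 0, 0],
    [32, 0, 1, 0, 0],
  ],
)

```text
time_s: 39.0
tcp_pos: [466.3, -313.7, 46.5]
orientation: [[-0.959, 0.134, 0.248], [-0.254, -0.025, -0.967], [-0.123, -0.991, 0.058]]
contact_force: [0.5, -0.6, -0.6]
width: 0.453
```

jog_arm(
  motion=[
    [32, 0, 1, 0, 0],
    [32, 0, 0.5, 0, 0],
  ],
)

```text
time_s: 39.2
tcp_pos: [466.7, -314.1, 45.4]
orientation: [[-0.959, 0.134, 0.248], [-0.253, -0.026, -0.967], [-0.123, -0.991, 0.059]]
contact_force: [-0.6, 0.8, -0.1]
width: 0.452
```

jog_arm(
  motion=[
    [32, 0, 1, 0, 0],
    [32, 0, 0.5, 0, 0],
  ],
)

```text
time_s: 39.4
tcp_pos: [467.2, -314.1, 45.2]
orientation: [[-0.959, 0.135, 0.248], [-0.254, -0.027, -0.967], [-0.124, -0.991, 0.06]]
contact_force: [-7.1, 3.5, 13.9]
width: 0.451
```

jog_arm(
  motion=[
    [42, 0, 0, 0, 0],
    [56, 0, 0, 0, 0],
    [56, 0, 0, 0, 0],
    [56, 0, -8, 0, 0],
    [56, 0, -15, 0, 0],
  ],
)

```text
time_s: 39.9
tcp_pos: [463.7, -313.0, 68.3]
orientation: [[-0.959, 0.134, 0.248], [-0.254, -0.026, -0.967], [-0.123, -0.991, 0.059]]
contact_force: [-0.2, 0.8, 0.5]
width: 0.655
```

jog_arm(
  motion=[
    [56, 0, -30, 0, 0],
    [60, 0, -45, 0, 0],
    [60, 0, -45, 0, 0],
    [60, 0, -20, 40, 0],
    [60, 0, 0, 45, 0],
  ],
)

```text
time_s: 40.4
tcp_pos: [465.9, -387.6, 225.3]
orientation: [[-0.957, 0.135, 0.257], [-0.263, -0.028, -0.964], [-0.123, -0.99, 0.062]]
contact_force: [-0.3, 0.1, 0.0]
width: 0.703
```

jog_arm(
  motion=[
    [60, 0, 0, 45, 0],
    [60, 0, 0, 45, 0],
    [60, 0, 0, 45, 0],
    [60, 0, 0, 30, 0],
    [60, 0, 0, 0, 0],
  ],
)

```text
time_s: 40.9
tcp_pos: [506.8, -557.8, 245.4]
orientation: [[-0.957, 0.14, 0.253], [-0.26, -0.033, -0.965], [-0.127, -0.99, 0.068]]
contact_force: [-0.1, 0.7, 0.4]
width: 0.703
```

```bash
python3 - <<'E'
from h import *
np.set_printoptions(precision=1,suppress=True)
print(manip.get_obs()["tcp_pos"],manip.get_obs()["time_s"])
H=dict(flask_center=52,small_beaker_center=35,tall_bottle_center=50,crucible_center=32,squat_jar_center=32,big_beaker_center=45,mortar_center=26)
T={3:((452,-221.3),8.73),2:((604,-221),-6.2)}
for n in("top","side"):
    im,D=viewer.grab_frame(n); cv2.imwrite(f"pics/{n}9.png",im[:,:,::-1])
    for k,z in H.items():
        r=spot_point(n,k)
        if not r: print(n,k,"none"); continue
        p=ray(n,r[0]["location"],z)[:2]; c,a=T[2 if k[0] in"c" or k[:2]=="sq" else 3]; a=np.radians(a)
        print(n,k,round(r[0]["score"],2),p,"tray",np.array([[np.cos(a),np.sin(a)],[-np.sin(a),np.cos(a)]])@(p-c))
E
```

```text
[ 506.8 -557.8  245.4] 40.9
top flask_center 0.78 [ 452.  -223.5] tray [-0.4 -2.2]
top small_beaker_center 0.82 [ 443.5 -123.1] tray [ 6.5 98.4]
top tall_bottle_center 0.7 [ 467.3 -312.4] tray [  1.3 -92.4]
top crucible_center 0.83 [ 594.9 -269.4] tray [ -3.8 -49.1]
top squat_jar_center 0.62 [ 613.5 -170. ] tray [ 4.  51.7]
top big_beaker_center 0.58 [436.7 342.4] tray [ 70.4 559.5]
top mortar_center 0.74 [712.1 126.4] tray [309.9 304.2]
side flask_center 0.86 [ 453.4 -217.5] tray [1.9 3.6]
side small_beaker_center 0.94 [ 442.  -129.7] tray [ 4. 92.]
side tall_bottle_center none
side crucible_center 0.76 [ 600.2 -264.6] tray [  0.9 -43.7]
side squat_jar_center 0.76 [ 615.3 -174.2] tray [ 6.2 47.8]
side big_beaker_center 0.73 [701.7 105.1] tray [296.4 284.7]
side mortar_center 0.63 [717.5 114.6] tray [313.4 291.7]
```

View pics/top9.png

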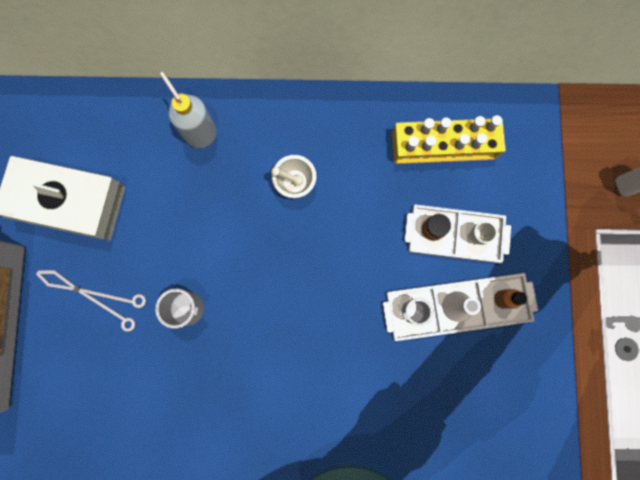

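View pics/side9.png

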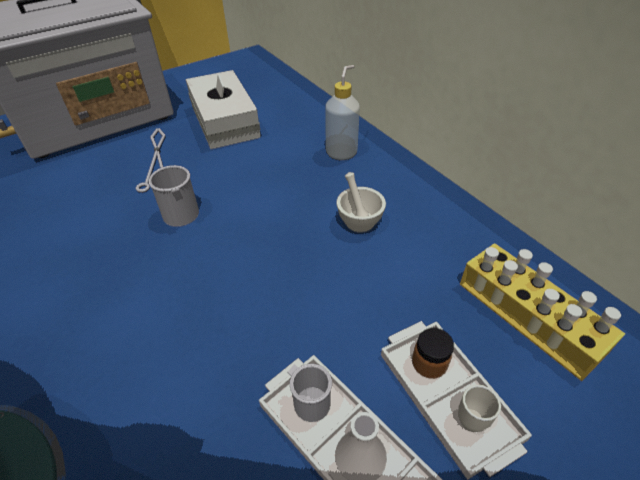

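Top view: the bottle is at (512,298), flask at (465,305), beaker at (417,312), jar at (437,227) and crucible at (484,233), each upright in its own compartment. The big beaker (180,308) and mortar (294,177) are at the same pixels as at the start. The side view agrees, but the bottle is out of its frame.

```bash
python3 -c "
from rig import manip
print(manip.sign_off())"
```

```text
the job is handed in; nothing more can be done
None
```

Both kits are made up and the job is handed in at about 41 s of the 138 s allowed; sign-off gave no verdict. The flask, small beaker and tall bottle are in the three-compartment tray, and the jar and crucible are in the two-compartment tray. I lowered the beaker, crucible, jar and bottle until the wrist force showed contact. The flask showed no clear contact force, so I lowered it to its computed height before letting go.

**Last checks:**
- **Position:** every piece measured within about 7 mm of its compartment centre, against the 40 mm allowed.
- **Upright:** they stood upright in the last pictures.
- **Big beaker and mortar:** both showed at the same place in the pictures as at the start.

**What failed or disagreed:**
- **First grip on the jar:** it landed about 10 mm off axis, on the lid, so I opened and gripped again lower down.
- **Tool tilt:** the tool's tilt crept up to about 0.14 rad over the job, mostly on sideways moves. I turned the jaws to limit the effect, and each piece was set down at nearly the tilt it was gripped at.
- **Side camera:** it could not see the bottle at the end, so its position rests on the top camera alone. Its big-beaker detection was wrong (it pointed near the mortar), so I relied on the picture instead.

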